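# Load the casting shelf and start the timer

### The arm

A 6-joint arm with a two-finger parallel gripper is mounted at the origin on the work surface. World frame = base frame: x ahead of the robot, y to its left, z up, the work surface at z = 0. Lengths are in m, angles in degrees, forces in N, time in s.
With the tool pointing down it reaches from about 0.25 to 0.725 m from the base axis. Payload 9.7 kg.
Tool frame: the origin (TCP) lies between the finger pads; the fingertips stand bot.tcp_to_tips ahead of it and the grasp point (between the pads) lies 2 mm behind it (bot.tcp_to_tips is the distance from the TCP to the fingertips, in m); z points along the fingers, y is the line along which they close (so a half turn about z gives the same grasp; the last joint's range is limited). The gripper opens to 85 mm and grips with 20 to 120 N. Pads are 22 mm wide; open, the fingers measure 114 mm over their backs; the gripper's body (76 mm by 85 mm) begins 54 mm behind the grasp point. The pads swing forward as they close: fully open they stand 13 mm farther back than shut.
Start: joints at [-75.115, 4.979, 10.078, 95.1, 0, 90], TCP at [0.141, -0.532, 0.248] pointing down, gripper open.
Joint ranges: [-179.16, 179.16], [-48.56, 103.87], [-65.8, 70.77], [-126.05, 130.52], [-82.76, 87.17], [-180, 180]. Speed limits (degrees/s): [127.2, 127.2, 147.25, 180, 180, 180].

### API

Orientations are given as [roll, pitch, yaw] about the fixed x, y, z axes, in that order (R = Rz(yaw) Ry(pitch) Rx(roll)).
In Python, from workcell import sensors, camera, camera_params, bot gives the robot as it stands.
- The arm moves only by the tool apply_moves, never from a script. Its argument "motion" is a list of rows, each an object with "jaw": the opening, from -1 (shut) to 1 (fully open); "xyz": the shift along the tool's x, y, z in mm, a list of three; "twist": the turn about the tool's z in rad. A call has 1 to 5 rows; each row is the pose to reach, as a shift and turn from the pose commanded when the call began, along the tool's axes at that moment; what a row does not reach only later rows make up. A row lasts 1/8 s, in which the tool goes at most 62.5 mm and 10.7 degrees, less where a joint would pass 70% of its speed; a pose out of reach is approached as far as the arm can. A call with a gripper value outside its range is refused whole. The fingers move at their own pace and stop on an object; "grip_force" is the grip in N (left out, the last holds). Time passes only in rows, so rows that repeat a pose let the fingers close. It gives the time, the measured TCP pose, the force, the opening and the grip force at its end, in the units of the state.
- sensors.get_obs(): the state, without advancing time (a new reading comes with each control period).
- camera(name): name is "scene" or "top" or "wrist"; returns (picture, depth): 400x640x3 uint8, red, green, blue; 400x640 float32, m along the optical axis (not along the pixel's ray), 0 where there is no reading.
- camera_params(name): a dict with "mtx" (3x3 intrinsics, pixels), "rvec" (rotation vector, rad) and "tvec" (3), from world to camera coordinates, as OpenCV has them. Camera axes: x right, y down, z forward; pixel columns grow to the right and rows downward; lengths in m; the calibration is good to about 2 mm. The wrist camera is an equidistant fisheye: a pixel r from the principal point sees the ray r / f radians off the axis. A picture is of the moment at which its call begins: read the wrist's pose just before it. camera_params takes no time and is no camera call; for the wrist camera it gives the pose at the moment of the call.
- bot.job_done(): hands the job in; it is judged then, once.
The state is a dict: "time": time; "q": joint angles; "qd": joint speeds; "joint_efforts": joint torques, N m; "ee_pos": TCP position; "tcp_rot": TCP orientation; "wrist_force": force on the tool from outside, world axes, zero at the start; "torque": the same for the moment, N m; "opening": finger opening in m; "grasp_force": force on a finger pad.
Only numpy, scipy, OpenCV 4.12 (cv2) and the standard library are available. Lean on these libraries where they do the work, as an engineer would, in place of code of your own. Each camera call takes 0.05 s, during which the arm holds its last target. There are 200 camera calls.

### The job

Stand all the plaster moulds on the kiln shelf in one neat row, centred on the scribed line and square to the shelf, side by side with gaps of no more than about a finger's width (1.5 cm), and seat one terracotta pot, taken off the top of the nested pile, upright in the recess of each mould; spare pots stay nested in their pile. Only once everything is loaded, start the timer: twist its sprung grip clockwise fully to the stop, hold it there about a second, and let it go so that it springs all the way back. Do not disturb the brush jar or the glass figure; if a mould gets knocked out of the row, put it right before you finish.

Things in the scene. Friction and masses are not known exactly. Their poses are not given: they have to be found in the camera images.
- mould1: off-white plaster mould block, 64 mm (its x) by 66 mm (its y) by 60 mm high, about 0.35 kg, standing upright on the bench. In its top a square recess 46 x 46 mm, 12 mm deep (floor 48 mm above the underside), edges parallel to the block's. Origin: centre of its underside, z up. 3 or 4 moulds are there; this one may be absent
- mould2: off-white plaster mould block, 64 mm (its x) by 66 mm (its y) by 60 mm high, about 0.35 kg, standing upright on the bench. In its top a square recess 46 x 46 mm, 12 mm deep (floor 48 mm above the underside), edges parallel to the block's. Origin: centre of its underside, z up. 3 or 4 moulds are there; this one may be absent
- mould3: off-white plaster mould block, 64 mm (its x) by 66 mm (its y) by 60 mm high, about 0.35 kg, standing upright on the bench. In its top a square recess 46 x 46 mm, 12 mm deep (floor 48 mm above the underside), edges parallel to the block's. Origin: centre of its underside, z up. 3 or 4 moulds are there; this one may be absent
- mould4: off-white plaster mould block, 64 mm (its x) by 66 mm (its y) by 60 mm high, about 0.35 kg, standing upright on the bench. In its top a square recess 46 x 46 mm, 12 mm deep (floor 48 mm above the underside), edges parallel to the block's. Origin: centre of its underside, z up. 3 or 4 moulds are there; this one may be absent
- potA: terracotta pot, 54 mm high, 0.12 kg: tapering foot (36 mm across below, 43 mm at 26 mm up) under a round collar 56 mm across, 26 to 54 mm up, open top (48 mm inside). Origin: centre of its underside, z up. Five pots start loosely nested in a pile, each 28 mm above the next, collars flush; A at the top, then B, C, D, E. This one: the topmost
- potB: terracotta pot, 54 mm high, 0.12 kg: tapering foot (36 mm across below, 43 mm at 26 mm up) under a round collar 56 mm across, 26 to 54 mm up, open top (48 mm inside). Origin: centre of its underside, z up. Five pots start loosely nested in a pile, each 28 mm above the next, collars flush; A at the top, then B, C, D, E. This one: second from the top
- potC: terracotta pot, 54 mm high, 0.12 kg: tapering foot (36 mm across below, 43 mm at 26 mm up) under a round collar 56 mm across, 26 to 54 mm up, open top (48 mm inside). Origin: centre of its underside, z up. Five pots start loosely nested in a pile, each 28 mm above the next, collars flush; A at the top, then B, C, D, E. This one: third from the top
- potD: terracotta pot, 54 mm high, 0.12 kg: tapering foot (36 mm across below, 43 mm at 26 mm up) under a round collar 56 mm across, 26 to 54 mm up, open top (48 mm inside). Origin: centre of its underside, z up. Five pots start loosely nested in a pile, each 28 mm above the next, collars flush; A at the top, then B, C, D, E. This one: fourth from the top
- potE: terracotta pot, 54 mm high, 0.12 kg: tapering foot (36 mm across below, 43 mm at 26 mm up) under a round collar 56 mm across, 26 to 54 mm up, open top (48 mm inside). Origin: centre of its underside, z up. Five pots start loosely nested in a pile, each 28 mm above the next, collars flush; A at the top, then B, C, D, E. This one: bottom, on the bench, not needed
- kiln_shelf: fixed white kiln shelf lying on the bench: flat slab 160 mm (its x) by 400 mm (its y) by 24 mm thick, with a dark line scribed along the middle of its top, along its y axis. Origin: centre of its underside, so its top is at 24 mm
- dial (a joint): angle of the console's timer grip: 0 at rest, 1.2 rad at its stop, growing clockwise seen from above. A spring (about 0.1 N m per rad) drives it back to 0 when let go, within about half a second
- dial_grip (a point): centre of the grip's bar, on its vertical axis, 77 mm above the bench. Black bar 52 mm long (along this point's x; turns with it), 14 mm wide, 32 mm tall (61 to 93 mm up), on a 48 mm disc 10 mm high, on the middle of a fixed grey console box 100 x 100 x 50 mm high. Console and pot pile stand at the two ends of the shelf, either way round
- brush_jar: bystander: glass jar with brushes, 56 mm across, 75 mm high (brushes to 170 mm), behind one end of the shelf. Origin: centre of its underside
- sculpture: bystander: green glass figure, 64 mm across, 150 mm high, behind the other end of the shelf. Origin: centre of its underside
Not all that is in view belongs to the job. Leave any red or turquoise look-alike of the potA alone.

How it is judged:
By the outcome, as a careful person would: the job done as asked, in the order asked, and still so for the second after the job is handed in, with the robot touching nothing.
Of mould1, mould2, mould3, mould4 only 3 to 4 are there at a start; the rules pass over those that are not, and their reading is None.
At some moment in a run one of mould1, mould2, mould3, mould4 may be knocked a few centimetres aside while the robot is not near it.
It also fails if it takes over 210 s, if anything falls off the work surface, if the arm or the gripper's body presses on something with over 40 N, if the wrist force passes 120 N, or if a joint passes its speed limit or range.

## Working session

There is one attempt and no reset: what is moved stays moved. The work goes in short steps, Python scripts to look and compute and a tool call to move; the robot and the scene stay as the last step left them, time stands still between calls to the robot, and variables do not carry over. Pictures are saved under pics/ and viewed, at most 14 in all, crops included, and the job is handed in when it is done.

Besides the shell and the picture viewer there is one more tool, called after "Call:" as name(argument=value, ...) on one line, values as JSON. apply_moves: Moves the arm, as the interface text tells. Its arguments: {"type":"object","properties":{"motion":{"type":"array","items":{"type":"object","properties":{"jaw":{"type":"number"},"xyz":{"type":"array","items":{"type":"number"}},"twist":{"type":"number"}}}},"grip_force":{"type":"number"}},"required":["motion"]}

```bash
mkdir -p pics; ls; python3 - <<'E'
from workcell import sensors,camera,camera_params,bot
import cv2
for n in("scene","top"):
    p,d=camera(n); cv2.imwrite(f"pics/{n}0.png",p[:,:,::-1]); print(n,camera_params(n), (d>0).mean())
print(sensors.get_obs(),bot.tcp_to_tips)
E
```

```text
pics
scene {'mtx': array([[438.1317479 ,   0.        , 314.00016619],
       [  0.        , 438.1317479 , 204.0858859 ],
       [  0.        ,   0.        ,   1.        ]]), 'rvec': array([ 2.02965399,  0.8508729 , -0.42944687]), 'tvec': array([-0.34891166, -0.18023326,  1.74504788])} 0.9884296875
top {'mtx': array([[490.69251912,   0.        , 313.4047463 ],
       [  0.        , 490.69251912, 200.48699789],
       [  0.        ,   0.        ,   1.        ]]), 'rvec': array([ 2.16379611, -2.12176763,  0.16346003]), 'tvec': array([-0.05708561,  0.5255127 ,  1.40619381])} 0.99599609375
{'time': 0.1, 'q': array([-7.51164524e+01,  5.00641003e+00,  1.00385117e+01,  9.50992318e+01,
        1.40190940e-03,  9.00029409e+01]), 'qd': array([-0.04951385, -0.08686262,  0.04636048, -0.09989989, -0.06539101,
        0.05908656]), 'joint_efforts': array([ 3.63114141e-04, -5.21558654e+01,  4.65655804e+01,  1.59069349e-02,
        1.44454663e-05,  1.55049776e-05]), 'ee_pos': array([ 0.14122841, -0.53136386,  0.2476644 ]), 'tcp_rot': array([-1.7993287e+02, -1.3984627e-03,  1.4880605e+01]), 'wrist_force': array([-0.13618969,  0.10306017, -0.48719638]), 'torque': array([ 0.00835698, -0.02838543,  0.03254646]), 'grasp_force': 0.0, 'opening': 0.08490848914401228} 0.017
```

View pics/scene0.png

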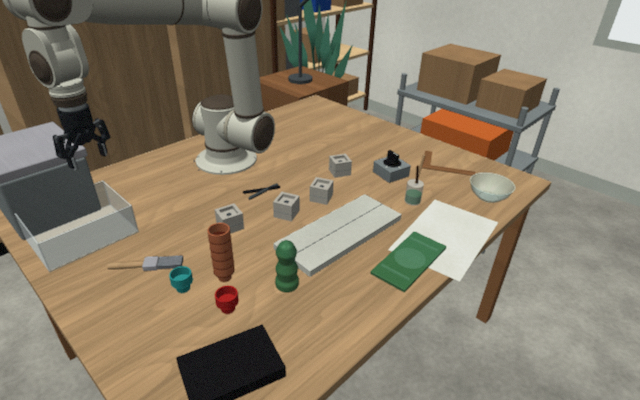

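View pics/top0.png

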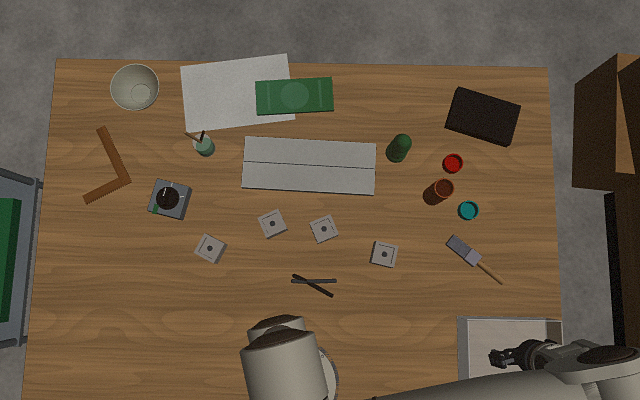

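The views show four moulds at top-view (210,248), (272,223), (323,229) and (384,254). The brown pile is at (437,190). Its look-alikes are red at (453,163) and turquoise at (469,210). The console is at (169,199), the shelf at (309,166), the jar at (204,146) and the figure at (399,148).

```bash
cat > h.py <<'E'
import numpy as np, cv2
from workcell import sensors,camera,camera_params,bot
def rt(p):
    R=cv2.Rodrigues(np.array(p['rvec']))[0]; return R,np.array(p['tvec']).reshape(3)
def rays(n,p,uv):
    K=p['mtx']; uv=np.asarray(uv,float)
    x=(uv[...,0]-K[0,2])/K[0,0]; y=(uv[...,1]-K[1,2])/K[1,1]
    if n=='wrist':
        r=np.hypot(x,y)+1e-12; s=np.tan(np.minimum(r,1.5))/r; x,y=x*s,y*s
    return np.stack([x,y,np.ones_like(x)],-1)
def cloud(n,d,p):
    h,w=d.shape; uv=np.stack(np.meshgrid(np.arange(w),np.arange(h)),-1)
    R,t=rt(p); X=rays(n,p,uv)*d[...,None]; W=(X-t)@R; W[d<=0]=np.nan; return W
def plane(n,p,uv,z):
    R,t=rt(p); D=rays(n,p,uv)@R; C=-R.T@t; s=(z-C[2])/D[...,2]; return C+D*s[...,None]
def get(n):
    p=camera_params(n); im,d=camera(n); return im,d,p,cloud(n,d,p)
def comps(n,W,zlo,zhi,amin=25):
    m=((W[...,2]>zlo)&(W[...,2]<zhi)).astype(np.uint8)
    k,l,s,c=cv2.connectedComponentsWithStats(m)
    out=[]
    for i in range(1,k):
        if s[i,4]<amin: continue
        P=W[l==i]; out.append((c[i],s[i,4],P))
    return out
E
python3 - <<'E'
from h import *
np.set_printoptions(precision=4,suppress=True)
for n in("top","scene"):
    im,d,p,W=get(n)
    if n=="top": cv2.imwrite("pics/c1.png",cv2.resize(im[110:290,140:490],(800,411),interpolation=cv2.INTER_CUBIC)[:,:,::-1])
    for lo,hi in((.015,.035),(.04,.075),(.08,.11),(.12,.2)):
        for c,a,P in comps(n,W,lo,hi):
            r=cv2.minAreaRect((P[:,:2]*1000).astype(np.float32)); 
            if 0.2<r[0][0]/1000<0.9: print(n,lo,c.round(),a,np.round(r[0],1),np.round(r[1],1),round(r[2],1),"z",np.median(P[:,2]).round(4),P[:,2].max().round(4))
E
```

```text
top 0.015 [134.  86.] 591 [866.2 503.9] [118.7 125.8] 34.1 z 0.0242 0.035
top 0.015 [294.  95.] 339 [862.7  19.5] [85.3 85.4] 20.4 z 0.0177 0.0257
top 0.015 [482. 117.] 1518 [ 800.4 -559.4] [201.2 133.3] 73.1 z 0.0326 0.035
top 0.015 [269. 105.] 29 [823.8  94.5] [47.7 15.4] 1.0 z 0.0177 0.0213
top 0.015 [309. 165.] 6871 [638.1 -30.2] [401.  161.9] 87.8 z 0.0237 0.0341
top 0.015 [210. 151.] 40 [676.  271.9] [22.9 53.6] 47.2 z 0.0233 0.0349
top 0.015 [393. 156.] 92 [ 672.2 -288. ] [61.1 30.9] 62.6 z 0.0248 0.0348
top 0.015 [453. 163.] 158 [ 650.8 -462.9] [44.3 39.6] 43.6 z 0.0282 0.0345
top 0.015 [186. 204.] 62 [511.4 333.2] [ 7.  97.3] 72.7 z 0.0244 0.0344
top 0.015 [468. 210.] 171 [ 509.4 -507. ] [39.1 44.1] 85.2 z 0.0284 0.035
top 0.015 [473. 257.] 549 [ 361.7 -529.4] [199.3  41.8] 51.1 z 0.0189 0.0288
top 0.015 [221. 254.] 31 [366.7 221.3] [ 3.7 62.3] 62.7 z 0.026 0.0349
top 0.04 [129.  83.] 537 [860.5 500.8] [148.1 147.4] 12.1 z 0.0542 0.0675
top 0.04 [204. 145.] 177 [684.3 282.7] [47.7 53.7] 23.2 z 0.0707 0.075
top 0.04 [395. 152.] 93 [ 676.  -289.3] [56.9 35.8] 61.2 z 0.0664 0.0
[... 3876 characters left out ...]
44.4] 24.9 z 0.0953 0.1099
scene 0.08 [556.  90.] 32 [ 682.9 1536.1] [29.8 35.9] 32.1 z 0.092 0.0989
scene 0.08 [525. 110.] 43 [ 682.6 1158.2] [27.8 39.4] 21.4 z 0.093 0.1016
scene 0.08 [394. 154.] 55 [528.  378.9] [20.5 53.1] 79.6 z 0.0878 0.0935
scene 0.08 [222. 256.] 198 [ 563.  -407.3] [56.  31.4] 55.8 z 0.0949 0.1099
scene 0.08 [287. 262.] 124 [ 701.3 -305. ] [46.  21.8] 52.2 z 0.0945 0.1097
scene 0.12 [486.  76.] 2361 [ 360.2 1344.6] [575.4 299.2] 1.9 z 0.1523 0.1999
scene 0.12 [421. 164.] 56 [693.9 283.5] [10.  56.6] 8.2 z 0.1434 0.1723
scene 0.12 [220. 236.] 547 [ 553.  -399.9] [54.4 59.1] 49.5 z 0.149 0.1683
scene 0.12 [286. 249.] 250 [ 694.  -299.5] [49.6 36.7] 55.4 z 0.1333 0.1496
```

View pics/c1.png

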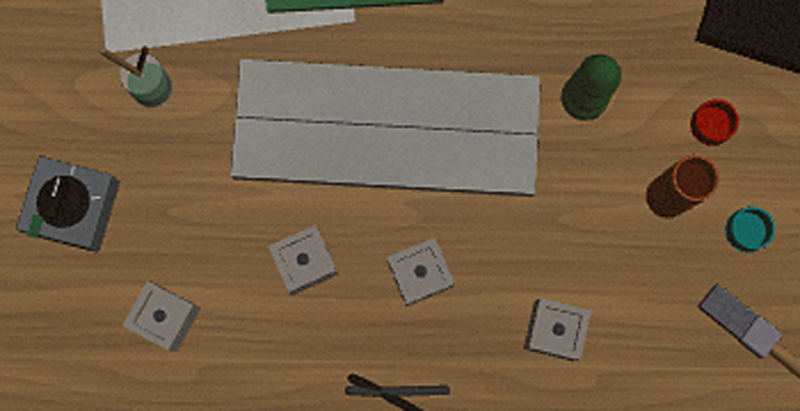

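Both views agree within about 3 mm, and heights are right (moulds 60, shelf 24, pile 166 mm). I chose the brown pile at (437,190). The crop confirms it and shows the rim and stack (crop (690,178)). I'll refine the numbers and add a move helper.

```bash
cat >> h.py <<'E'
def tool():
    o=sensors.get_obs(); return np.array(o['ee_pos']),o['tcp_rot'][2],o
def plan(x,y,z,yaw,frm=None):
    """shift in mm along tool axes and twist rad; x,y,z in mm"""
    if frm is None:
        e,w,o=tool(); frm=(*(e*1000),w)
    a=np.radians(frm[3]); d=np.array([x,y,z])-np.array(frm[:3])
    s=[d[0]*np.cos(a)+d[1]*np.sin(a), d[0]*np.sin(a)-d[1]*np.cos(a), -d[2]]
    print("xyz",np.round(s,1),"twist",round(float(-np.radians((yaw-frm[3]+180)%360-180)),3))
E
python3 - <<'E'
from h import *
np.set_printoptions(precision=1,suppress=True)
for n in("top","scene"):
    im,d,p,W=get(n)
    for lo,hi in((.055,.067),):
        for c,a,P in comps(n,W,lo,hi,80):
            r=cv2.minAreaRect((P[:,:2]*1000).astype(np.float32))
            if 350<r[0][0]<480 and abs(r[0][1])<300: print(n,np.array(r[0]),np.array(r[1]),round(r[2],1),"z",np.median(P[:,2])*1000)
    g=im.mean(2); S=(abs(W[...,2]-.024)<.006)&(W[...,0]>.57)&(W[...,0]<.71)&(abs(W[...,1]+.03)<.19)
    # scribed line: dark pixels near the middle
    m=S&(abs(W[...,0]-.638)<.03)&(g<np.median(g[S])*.8)
    uv=np.argwhere(m)[:,::-1]; Q=plane(n,p,uv,.024)*1000
    v=cv2.fitLine(Q[:,:2].astype(np.float32),cv2.DIST_HUBER,0,.01,.01).ravel()
    print("line",len(Q),v[2:],np.degrees(np.arctan2(v[1],v[0])), "x at y=-30:",v[2]+(-30-v[3])*v[0]/v[1])
    for c,a,P in comps(n,W,.157,.175,60):
        if P[:,1].mean()<-.35: 
            r=cv2.minEnclosingCircle((P[:,:2]*1000).astype(np.float32)); print("pile",r,np.percentile(P[:,2],95)*1000)
plan(374.9,-253.9,120,77.3)
E
```

```text
top [456.1  72. ] [64.6 66.1] 25.5 z 59.64319898853262
top [444.  -77.9] [64.2 66.1] 23.6 z 59.92577462848736
top [381.  250.6] [67.9 64.2] 63.4 z 59.86841589702496
top [ 373.9 -253.3] [66.9 64.4] 76.4 z 59.56642332820263
line 109 [638.  -34.2] 87.7309 x at y=-30: 638.1747
pile ((549.1797485351562, -398.46453857421875), 28.607362747192383) 170.1428326601197
scene [385.7 248.6] [70.7 74.5] 69.0 z 58.37914600667424
scene [457.8  71.5] [64.8 75.7] 26.1 z 58.00480568292627
scene [446.5 -79.1] [66.7 74.2] 22.7 z 58.11246675469708
scene [ 376.1 -254. ] [67.5 70.5] 76.8 z 58.409054299307606
line 44 [637.4 -35.1] 87.70846 x at y=-30: 637.55505
pile ((-1170.4290771484375, -373.6142578125), 77.79061126708984) 174.255088404781
pile ((-2.7795519828796387, -620.5223388671875), 120.2416763305664) 173.84128391061125
pile ((551.3150024414062, -398.15875244140625), 30.38990592956543) 165.98436475355643
xyz [ 297.1 -208.2  128. ] twist -1.089
```

Call:
apply_moves(motion=[{"xyz": [50, -35, 18], "twist": -0.18, "jaw": 1}, {"xyz": [99, -70, 36], "twist": -0.36, "jaw": 1}, {"xyz": [148, -104, 54], "twist": -0.54, "jaw": 1}, {"xyz": [198, -139, 72], "twist": -0.72, "jaw": 1}, {"xyz": [248, -174, 90], "twist": -0.88, "jaw": 1}])

```text
time: 0.92
ee_pos: [0.335, -0.3007, 0.1589]
tcp_rot: [180.0, 0.0, 65.6]
wrist_force: [-0.5, -0.5, 0.0]
opening: 0.0852
grasp_force: 0.0
```

```bash
python3 -c "
from h import *
print(tool()[:2]);plan(374.3,-253.5,35,76.6)"
```

```text
(array([ 0.33497377, -0.30067922,  0.15885973]), np.float64(65.60597885803207))
xyz [ 59.2  16.3 123.9] twist -0.192
```

Call:
apply_moves(motion=[{"xyz": [30, 8, 20], "twist": -0.1, "jaw": 1}, {"xyz": [59, 16, 40], "twist": -0.19, "jaw": 1}, {"xyz": [59, 16, 70], "twist": -0.19, "jaw": 1}, {"xyz": [59, 16, 100], "twist": -0.19, "jaw": 1}, {"xyz": [59, 16, 124], "twist": -0.19, "jaw": 1}])

```text
time: 1.55
ee_pos: [0.373, -0.255, 0.0341]
tcp_rot: [-180.0, -0.0, 76.2]
wrist_force: [0.5, 0.3, -0.7]
opening: 0.085
grasp_force: 0.0
```

Call:
apply_moves(motion=[{"xyz": [0, 0, 0], "twist": 0, "jaw": -1}, {"xyz": [0, 0, 0], "twist": 0, "jaw": -1}, {"xyz": [0, 0, 0], "twist": 0, "jaw": -1}, {"xyz": [0, 0, 0], "twist": 0, "jaw": -1}, {"xyz": [0, 0, 0], "twist": 0, "jaw": -1}], grip_force=40)

```text
time: 2.17
ee_pos: [0.3733, -0.2554, 0.0355]
tcp_rot: [180.0, 0.0, 76.2]
wrist_force: [-0.2, -1.1, -4.3]
opening: 0.0635
grasp_force: 46.5
```

```bash
python3 -c "
from h import *
import numpy as np
a=np.radians(87.72);u=np.array([np.cos(a),np.sin(a)])
for s in(-1.5,-.5,.5,1.5): print(s,np.array([638,-30])+u*72*s)
e,w,o=tool();print(e,w,o['opening'],o['grasp_force'])
t=np.array([638,-30])-u*108
plan(*t,65,87.7)"
```

```text
-1.5 [ 633.70343541 -137.91450103]
-0.5 [636.5678118  -65.97150034]
0.5 [639.4321882    5.97150034]
1.5 [642.29656459  77.91450103]
[ 0.37333517 -0.25542764  0.03550359] 76.1896125572538 0.06349536818897221 46.47316575050354
xyz [176.3 224.8 -29.5] twist -0.201
```

Call:
apply_moves(motion=[{"xyz": [0, 0, -40], "twist": 0, "jaw": -1}, {"xyz": [25, 30, -75], "twist": 0, "jaw": -1}, {"xyz": [60, 75, -80], "twist": 0, "jaw": -1}, {"xyz": [95, 120, -80], "twist": 0, "jaw": -1}, {"xyz": [130, 165, -80], "twist": 0, "jaw": -1}])

```text
time: 2.8
ee_pos: [0.5662, -0.1676, 0.1155]
tcp_rot: [180.0, 0.0, 76.2]
wrist_force: [1.0, -1.1, -2.6]
opening: 0.0633
grasp_force: 47.0
```

Call:
apply_moves(motion=[{"xyz": [22, 30, 0], "twist": -0.1, "jaw": -1}, {"xyz": [44, 60, 0], "twist": -0.2, "jaw": -1}, {"xyz": [44, 60, 20], "twist": -0.2, "jaw": -1}, {"xyz": [44, 60, 40], "twist": -0.2, "jaw": -1}, {"xyz": [44, 60, 40], "twist": -0.2, "jaw": -1}])

```text
time: 3.42
ee_pos: [0.6317, -0.14, 0.0729]
tcp_rot: [-179.8, -0.0, 87.6]
wrist_force: [0.3, -0.4, -2.6]
opening: 0.0639
grasp_force: 47.0
```

```bash
python3 -c "
from h import *
e,w,o=tool();print(e,w,o['opening'],o['grasp_force'])
plan(633.7,-140,60,87.7)"
```

```text
[ 0.63173713 -0.14000666  0.07288633] 87.6252788485038 0.06392071973387373 47.00081259012222
xyz [ 0.1  2.  12.9] twist -0.001
```

Call:
apply_moves(motion=[{"xyz": [0, 1, 4], "twist": 0, "jaw": -1}, {"xyz": [0, 2, 8], "twist": 0, "jaw": -1}, {"xyz": [0, 2, 11], "twist": 0, "jaw": -1}, {"xyz": [0, 2, 12], "twist": 0, "jaw": -1}, {"xyz": [0, 2, 13], "twist": 0, "jaw": -1}])

```text
time: 4.05
ee_pos: [0.6353, -0.1402, 0.0624]
tcp_rot: [180.0, 0.0, 87.7]
wrist_force: [-0.6, -0.7, -3.2]
opening: 0.0637
grasp_force: 47.0
```

```bash
python3 -c "
from h import *
e,w,o=tool();print(e,w,o['wrist_force'])
plan(633.7,-140,60,87.7)
im,d,p,W=get('wrist')
cv2.imwrite('pics/w1.png',im[:,:,::-1])"
```

```text
[ 0.63533919 -0.14016835  0.06240256] 87.65139708452807 [-0.62249082 -0.67313311 -3.2193792 ]
xyz [ 0.1 -1.6  2.4] twist -0.001
```

View pics/w1.png

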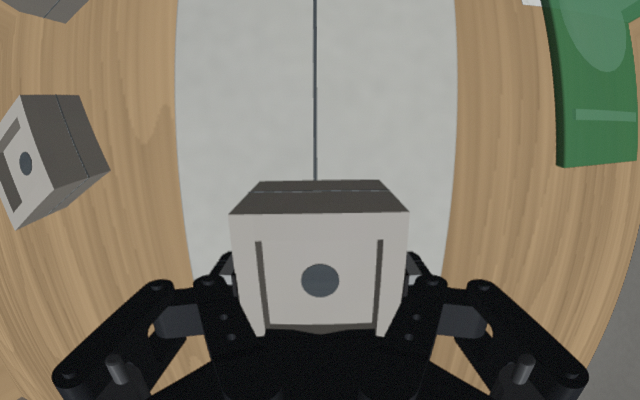

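The wrist view shows the mould's lower edge from 258 to 380 px (centre 319) and the line at 315, so it sits about 2 mm too far out. This agrees with the computed shift.

Call:
apply_moves(motion=[{"xyz": [0, -2, 1], "twist": 0, "jaw": -1}, {"xyz": [0, -2, 2], "twist": 0, "jaw": -1}, {"xyz": [0, -2, 2.5], "twist": 0, "jaw": -1}, {"xyz": [0, -2, 2.5], "twist": 0, "jaw": -1}])

```text
time: 4.6
ee_pos: [0.6333, -0.1401, 0.0597]
tcp_rot: [-180.0, -0.0, 87.7]
wrist_force: [-0.2, -0.3, -2.6]
opening: 0.0639
grasp_force: 47.0
```

```bash
python3 -c "
from h import *
e,w,o=tool();print(e,w,o['wrist_force'])
plan(633.7,-140,60,87.7)"
```

```text
[ 0.633299   -0.14006554  0.05974114] 87.65405455644958 [-0.16180421 -0.25448197 -2.55542819]
xyz [ 0.1  0.4 -0.3] twist -0.001
```

Call:
apply_moves(motion=[{"xyz": [0, 0, 0], "twist": 0, "jaw": 1}, {"xyz": [0, 0, 0], "twist": 0, "jaw": 1}, {"xyz": [0, 0, 0], "twist": 0, "jaw": 1}, {"xyz": [0, 0, -30], "twist": 0, "jaw": 1}, {"xyz": [0, 0, -65], "twist": 0, "jaw": 1}])

```text
time: 5.22
ee_pos: [0.6329, -0.14, 0.125]
tcp_rot: [-179.9, -0.0, 87.6]
wrist_force: [1.0, 0.1, -0.2]
opening: 0.0849
grasp_force: 0.0
```

```bash
python3 -c "
from h import *
e,w,o=tool();print(e,w,o['wrist_force'])
im,d,p,W=get('top')
for c,a,P in comps('t',W,.055,.067,80)+comps('t',W,.078,.092,80):
    r=cv2.minAreaRect((P[:,:2]*1000).astype(np.float32))
    if abs(r[0][1])<300: print(np.round(r[0],1),np.round(r[1],1),round(r[2],1))
plan(444,-78,35,113.6)"
```

```text
[ 0.63287372 -0.13998609  0.12497751] 87.6495342527315 [ 0.98354297  0.110312   -0.15422613]
[456.4  72.1] [64.4 65.9] 25.4
[380.8 250. ] [67.3 63.9] 63.6
xyz [  54.5 -193.    96. ] twist -0.453
```

Call:
apply_moves(motion=[{"xyz": [14, -48, 0], "twist": -0.15, "jaw": 1}, {"xyz": [28, -97, 0], "twist": -0.3, "jaw": 1}, {"xyz": [42, -145, 0], "twist": -0.453, "jaw": 1}, {"xyz": [54.5, -193, 0], "twist": -0.453, "jaw": 1}, {"xyz": [54.5, -193, 20], "twist": -0.453, "jaw": 1}])

```text
time: 5.9
ee_pos: [0.4415, -0.0772, 0.1067]
tcp_rot: [179.8, 0.1, 113.6]
wrist_force: [1.4, 0.2, -0.7]
opening: 0.0858
grasp_force: 0.0
```

```bash
python3 -c "
from h import *
plan(444,-78,35,113.6)
im,d,p,W=get('wrist')
P=W[(W[...,2]>.055)&(W[...,2]<.066)&(abs(W[...,0]-.444)<.06)&(abs(W[...,1]+.078)<.06)]
r=cv2.minAreaRect((P[:,:2]*1000).astype(np.float32));print(len(P),r)
im,d,p,W=get('top')
for c,a,P in comps('t',W,.055,.067,80)+comps('t',W,.078,.092,80):
    r=cv2.minAreaRect((P[:,:2]*1000).astype(np.float32))
    if abs(r[0][1])<300: print(np.round(r[0],1),np.round(r[1],1),round(r[2],1))
"
```

```text
xyz [-1.7  1.9 71.7] twist 0.001
5936 ((444.1540832519531, -78.17695617675781), (64.7381362915039, 66.97335052490234), 23.614349365234375)
[456.5  72. ] [64.8 65.7] 25.5
[381.1 250.3] [66.6 63.8] 63.6
[ 634.3 -138.9] [66.4 64.2] 0.5
```

Call:
apply_moves(motion=[{"xyz": [-1.7, 2, 25], "twist": 0, "jaw": 1}, {"xyz": [-1.7, 2, 50], "twist": 0, "jaw": 1}, {"xyz": [-1.7, 2, 71], "twist": 0, "jaw": 1}, {"xyz": [-1.7, 2, 71], "twist": 0, "jaw": 1}])

```text
time: 6.5
ee_pos: [0.4447, -0.0785, 0.0329]
tcp_rot: [-179.9, -0.1, 113.6]
wrist_force: [0.5, 0.5, 0.1]
opening: 0.0853
grasp_force: 0.0
```

Call:
apply_moves(motion=[{"xyz": [0, 0, 0], "twist": 0, "jaw": -1}, {"xyz": [0, 0, 0], "twist": 0, "jaw": -1}, {"xyz": [0, 0, 0], "twist": 0, "jaw": -1}, {"xyz": [0, 0, 0], "twist": 0, "jaw": -1}, {"xyz": [0, 0, 0], "twist": 0, "jaw": -1}])

```text
time: 7.12
ee_pos: [0.446, -0.0787, 0.0352]
tcp_rot: [179.9, 0.1, 113.6]
wrist_force: [-2.0, -1.0, 5.6]
opening: 0.0635
grasp_force: 45.5
```

```bash
python3 -c "
from h import *
e,w,o=tool();print(e,w,o['opening'],o['grasp_force'])
a=np.radians(w); print('mould ahead along tool x', (444.1-e[0]*1000)*np.cos(a)+(-78.1-e[1]*1000)*np.sin(a))
plan(636.6,-66,65,87.7)"
```

```text
[ 0.44597597 -0.07873346  0.03519835] 113.60261211980209 0.06346577457141807 45.49805626273155
mould ahead along tool x 1.3315871801977424
xyz [-64.7 179.8 -29.8] twist 0.452
```

Call:
apply_moves(motion=[{"xyz": [0, 0, -40], "twist": 0, "jaw": -1}, {"xyz": [-10, 25, -75], "twist": 0.1, "jaw": -1}, {"xyz": [-28, 75, -80], "twist": 0.25, "jaw": -1}, {"xyz": [-47, 127, -80], "twist": 0.4, "jaw": -1}, {"xyz": [-66, 179, -75], "twist": 0.452, "jaw": -1}])

```text
time: 7.75
ee_pos: [0.6377, -0.0671, 0.1093]
tcp_rot: [179.9, -0.0, 87.5]
wrist_force: [0.2, -0.5, -1.8]
opening: 0.0634
grasp_force: 46.9
```

Call:
apply_moves(motion=[{"xyz": [0, 0, 10], "twist": 0, "jaw": -1}, {"xyz": [0, 0, 25], "twist": 0, "jaw": -1}, {"xyz": [0, 0, 35], "twist": 0, "jaw": -1}, {"xyz": [0, 0, 35], "twist": 0, "jaw": -1}])

```text
time: 8.25
ee_pos: [0.6345, -0.0674, 0.0735]
tcp_rot: [-180.0, -0.0, 87.7]
wrist_force: [-0.1, 0.0, -3.4]
opening: 0.0634
grasp_force: 47.1
```

```bash
python3 -c "
from h import *
e,w,o=tool();print(e,w,o['opening'],o['wrist_force'])
plan(636.6,-67.3,59.5,87.7)"
```

```text
[ 0.63448839 -0.06735612  0.07347943] 87.69677036359828 0.06342327555117423 [-1.36330719e-01  1.31184037e-04 -3.39527134e+00]
xyz [ 0.1  2.1 14. ] twist -0.0
```

Call:
apply_moves(motion=[{"xyz": [0, 0, 5], "twist": 0, "jaw": -1}, {"xyz": [0, 0, 10], "twist": 0, "jaw": -1}, {"xyz": [0, 0, 13], "twist": 0, "jaw": -1}, {"xyz": [0, 0, 14], "twist": 0, "jaw": -1}, {"xyz": [0, 0, 14], "twist": 0, "jaw": -1}])

```text
time: 8.88
ee_pos: [0.6357, -0.0673, 0.0598]
tcp_rot: [-180.0, 0.0, 87.7]
wrist_force: [-0.6, -0.2, -3.1]
opening: 0.0637
grasp_force: 47.2
```

```bash
python3 -c "
from h import *
e,w,o=tool();print(e,w,o['opening'],o['wrist_force'])
plan(636.6,-67.3,59.5,87.7)
im,d,p,W=get('wrist')
e,w,o=tool();print(e,w)"
```

```text
[ 0.63565487 -0.06726629  0.05976293] 87.70713833281435 0.06373249150201149 [-0.60986801 -0.2383948  -3.09387234]
xyz [0.  0.9 0.3] twist 0.0
[ 0.63571858 -0.06724654  0.0598586 ] 87.71108067438477
```

Call:
apply_moves(motion=[{"xyz": [0, 0.8, 0.3], "twist": 0, "jaw": -1}, {"xyz": [0, 0.8, 0.3], "twist": 0, "jaw": 1}, {"xyz": [0, 0.8, 0.3], "twist": 0, "jaw": 1}, {"xyz": [0, 0.8, 0.3], "twist": 0, "jaw": 1}, {"xyz": [0, 0.8, -30], "twist": 0, "jaw": 1}])

```text
time: 9.55
ee_pos: [0.6351, -0.0672, 0.0878]
tcp_rot: [-179.8, -0.0, 87.7]
wrist_force: [0.7, 0.2, 0.9]
opening: 0.085
grasp_force: 0.0
```

Call:
apply_moves(motion=[{"xyz": [0, 0, -30], "twist": 0, "jaw": 1}, {"xyz": [0, 0, -60], "twist": 0, "jaw": 1}, {"xyz": [30, -30, -60], "twist": 0, "jaw": 1}, {"xyz": [70, -70, -60], "twist": 0, "jaw": 1}])

```text
time: 10.05
ee_pos: [0.5691, 0.0056, 0.15]
tcp_rot: [179.9, -0.0, 87.6]
wrist_force: [-0.7, 1.0, -0.2]
opening: 0.0855
grasp_force: 0.0
```

```bash
cat > chk.py <<'E'
from h import *
e,w,o=tool();print(e,w,o['opening'],o['wrist_force'],o['time'])
for n in('top','wrist'):
    im,d,p,W=get(n); W[W[...,0]>.9]=np.nan
    for c,a,P in comps(n,W,.055,.067,80)+comps(n,W,.078,.09,80):
        r=cv2.minAreaRect((P[:,:2]*1000).astype(np.float32))
        if 300<r[0][0]<720 and abs(r[0][1])<300: print(n,a,np.round(r[0],1),np.round(r[1],1),round(r[2],1))
E
python3 chk.py; python3 -c "
from h import *
plan(456.4,72,35,115.4)"
```

```text
[0.56910355 0.00564994 0.15001033] 87.61807743368969 0.08549662941616272 [-0.73033018  0.99268949 -0.22123456] 10.05
top 259 [380.8 249.9] [67.3 63.7] 63.7
top 165 [637.3 -73. ] [50.2 65.2] 86.2
top 265 [ 634.2 -138.9] [66.4 64. ] 0.5
wrist 3568 [457.   72.2] [65.8 67.1] 25.6
wrist 417 [608.3 -59.5] [72.5 25.7] 64.8
wrist 1238 [617.4 -63. ] [26.3 65.5] 3.4
xyz [  59.7 -112.4  115.2] twist -0.481
```

Call:
apply_moves(motion=[{"xyz": [20, -37, 20], "twist": -0.16, "jaw": 1}, {"xyz": [40, -75, 40], "twist": -0.32, "jaw": 1}, {"xyz": [60, -112, 60], "twist": -0.48, "jaw": 1}, {"xyz": [60, -112, 60], "twist": -0.48, "jaw": 1}])

```text
time: 10.65
ee_pos: [0.4574, 0.0705, 0.0884]
tcp_rot: [-179.9, -0.0, 115.4]
wrist_force: [0.1, -0.6, 0.1]
opening: 0.0853
grasp_force: 0.0
```

```bash
python3 chk.py; python3 -c "
from h import *
plan(456.6,72,35,115.5)"
```

```text
[0.45736639 0.07048643 0.08843429] 115.41319119785629 0.08533602762306425 [ 0.09349006 -0.58027673  0.09776945] 10.65
top 261 [380.8 250.1] [66.7 64. ] 63.5
top 265 [637.2 -65.2] [65.8 66.2] 87.6
top 265 [ 634.5 -138.8] [66.4 64.4] 0.1
wrist 7187 [456.9  71.8] [64.8 67.3] 25.4
wrist 115 [421.8  51.3] [ 2.8 21.9] 30.5
wrist 118 [499.   88.8] [ 5.4 22.7] 9.9
xyz [ 3.5 -2.5 55.4] twist -0.005
```

Call:
apply_moves(motion=[{"xyz": [2, -1, 20], "twist": 0, "jaw": 1}, {"xyz": [2, -1, 40], "twist": 0, "jaw": 1}, {"xyz": [2, -1, 54], "twist": 0, "jaw": 1}, {"xyz": [2, -1, 54], "twist": 0, "jaw": 1}])

```text
time: 11.25
ee_pos: [0.4582, 0.0709, 0.0353]
tcp_rot: [-179.9, -0.0, 115.1]
wrist_force: [-0.2, 0.1, -0.5]
opening: 0.0852
grasp_force: 0.0
```

Call:
apply_moves(motion=[{"xyz": [0, 0, 0], "twist": 0, "jaw": -1}, {"xyz": [0, 0, 0], "twist": 0, "jaw": -1}, {"xyz": [0, 0, 0], "twist": 0, "jaw": -1}, {"xyz": [0, 0, 0], "twist": 0, "jaw": -1}, {"xyz": [0, 0, 0], "twist": 0, "jaw": -1}])

```text
time: 11.88
ee_pos: [0.4587, 0.0712, 0.0368]
tcp_rot: [179.9, 0.0, 115.2]
wrist_force: [-0.8, -1.9, 6.1]
opening: 0.0635
grasp_force: 45.7
```

```bash
python3 -c "
from h import *
e,w,o=tool();print(e,w,o['opening'],o['grasp_force'])
a=np.radians(w); k=(456.8-e[0]*1000)*np.cos(a)+(71.9-e[1]*1000)*np.sin(a); print('ahead',k)
u=np.array([np.cos(np.radians(87.7)),np.sin(np.radians(87.7))])
t=np.array([639.4,6])-k*u; print(t)
plan(*t,59.5,87.7)"
```

```text
[0.45865229 0.07121822 0.0368171 ] 115.20385381531266 0.06348186238841937 45.65004900097847
ahead 1.405655326977886
[639.34358853   4.59547708]
xyz [-137.2  135.1  -22.7] twist 0.48
```

Call:
apply_moves(motion=[{"xyz": [0, 0, -40], "twist": 0, "jaw": -1}, {"xyz": [-20, 20, -75], "twist": 0.1, "jaw": -1}, {"xyz": [-60, 58, -80], "twist": 0.25, "jaw": -1}, {"xyz": [-100, 98, -80], "twist": 0.4, "jaw": -1}, {"xyz": [-137, 135, -75], "twist": 0.48, "jaw": -1}])

```text
time: 12.5
ee_pos: [0.6404, 0.0041, 0.1108]
tcp_rot: [180.0, -0.0, 87.5]
wrist_force: [0.0, 0.3, -2.9]
opening: 0.0635
grasp_force: 47.0
```

Call:
apply_moves(motion=[{"xyz": [0, 0, 10], "twist": 0, "jaw": -1}, {"xyz": [0, 0, 25], "twist": 0, "jaw": -1}, {"xyz": [0, 0, 40], "twist": 0, "jaw": -1}, {"xyz": [0, 0, 46], "twist": 0, "jaw": -1}, {"xyz": [0, 0, 46], "twist": 0, "jaw": -1}])

```text
time: 13.12
ee_pos: [0.638, 0.0051, 0.0648]
tcp_rot: [-180.0, -0.0, 87.7]
wrist_force: [0.6, 0.6, -3.2]
opening: 0.0636
grasp_force: 47.4
```

```bash
python3 -c "
from h import *
e,w,o=tool();print(e,w,o['opening'],o['wrist_force'])
plan(639.3,4.6,61,87.7)"
```

```text
[0.6379723  0.00507213 0.06477394] 87.73435667623274 0.0636414316892658 [ 0.64616716  0.60835606 -3.15932446]
xyz [-0.4  1.3  3.8] twist 0.001
```

Call:
apply_moves(motion=[{"xyz": [0, 0.5, 2], "twist": 0, "jaw": -1}, {"xyz": [0, 0.5, 4], "twist": 0, "jaw": -1}, {"xyz": [0, 0.5, 4], "twist": 0, "jaw": -1}, {"xyz": [0, 0.5, 4], "twist": 0, "jaw": 1}, {"xyz": [0, 0.5, 4], "twist": 0, "jaw": 1}])

```text
time: 13.75
ee_pos: [0.6393, 0.0048, 0.0613]
tcp_rot: [179.9, -0.0, 87.7]
wrist_force: [-0.8, -0.4, -0.2]
opening: 0.0857
grasp_force: 0.0
```

Call:
apply_moves(motion=[{"xyz": [0, 0, 0], "twist": 0, "jaw": 1}, {"xyz": [0, 0, -30], "twist": 0, "jaw": 1}, {"xyz": [0, 0, -60], "twist": 0, "jaw": 1}, {"xyz": [40, -30, -70], "twist": 0, "jaw": 1}, {"xyz": [80, -60, -70], "twist": 0, "jaw": 1}])

```text
time: 14.38
ee_pos: [0.5823, 0.0877, 0.132]
tcp_rot: [179.9, -0.0, 87.6]
wrist_force: [0.8, 0.3, 1.0]
opening: 0.0857
grasp_force: 0.0
```

```bash
python3 chk.py; python3 -c "
from h import *
plan(381,250.2,35,63.5)"
```

```text
[0.58226007 0.08774428 0.13203874] 87.63499655514647 0.0856571458055808 [0.79609019 0.29530545 1.04011292] 14.375
top 260 [381.  250.4] [67.4 63.7] 63.6
top 258 [639.5   7.1] [65.8 65.2] 87.4
top 251 [637.8 -65.3] [65.8 66. ] 87.5
top 264 [ 634.5 -138.9] [66.8 64.6] 0.3
wrist 2264 [381.8 250.7] [66.6 67.3] 63.3
wrist 486 [615.3  26.1] [58.  27.8] 51.0
wrist 1049 [627.6  26.3] [30.2 37.7] 88.7
xyz [ 152.6 -205.3   96.7] twist 0.426
```

Call:
apply_moves(motion=[{"xyz": [30, -41, 0], "twist": 0.1, "jaw": 1}, {"xyz": [61, -82, 0], "twist": 0.2, "jaw": 1}, {"xyz": [92, -123, 0], "twist": 0.3, "jaw": 1}, {"xyz": [122, -164, 0], "twist": 0.4, "jaw": 1}, {"xyz": [152.5, -205, 10], "twist": 0.426, "jaw": 1}])

```text
time: 15.1
ee_pos: [0.383, 0.2486, 0.1216]
tcp_rot: [179.9, -0.1, 63.2]
wrist_force: [0.7, 0.9, 0.7]
opening: 0.0852
grasp_force: 0.0
```

Call:
apply_moves(motion=[{"xyz": [0, 0, 20], "twist": 0, "jaw": 1}, {"xyz": [0, 0, 20], "twist": 0, "jaw": 1}])

```text
time: 15.35
ee_pos: [0.3829, 0.2475, 0.1]
tcp_rot: [-180.0, 0.1, 63.4]
wrist_force: [-0.4, -0.4, 0.4]
opening: 0.0849
grasp_force: 0.0
```

```bash
python3 chk.py; python3 -c "
from h import *
plan(381.2,250.3,35,63.5)"
```

```text
[0.38289099 0.24751732 0.09995601] 63.35479851111567 0.08485767685260308 [-0.37694935 -0.36712157  0.37043432] 15.35
top 112 [374.  235.9] [35.5 63.3] 64.1
top 248 [640.1   7.1] [65.8 66.3] 88.0
top 253 [637.6 -65.3] [65.9 66.3] 87.1
top 270 [ 633.7 -138.9] [64.6 66.9] 89.8
wrist 704 [686.  292.2] [64.  44.8] 52.4
wrist 6318 [381.5 250.5] [66.8 64.9] 63.2
wrist 875 [611.8 -25. ] [158.8  52.5] 69.5
wrist 1925 [632.5 -97.3] [ 70.9 283.6] 13.4
xyz [ 1.3 -3.8 66.4] twist -0.004
```

Call:
apply_moves(motion=[{"xyz": [1.5, -2, 25], "twist": 0, "jaw": 1}, {"xyz": [1.5, -2, 50], "twist": 0, "jaw": 1}, {"xyz": [1.5, -2, 64], "twist": 0, "jaw": 1}, {"xyz": [1.5, -2, 64], "twist": 0, "jaw": 1}])

```text
time: 15.95
ee_pos: [0.3825, 0.2495, 0.0366]
tcp_rot: [-180.0, 0.1, 63.3]
wrist_force: [0.5, -0.3, 0.6]
opening: 0.0849
grasp_force: 0.0
```

Call:
apply_moves(motion=[{"xyz": [0, 0, 0], "twist": 0, "jaw": -1}, {"xyz": [0, 0, 0], "twist": 0, "jaw": -1}, {"xyz": [0, 0, 0], "twist": 0, "jaw": -1}, {"xyz": [0, 0, 0], "twist": 0, "jaw": -1}, {"xyz": [0, 0, 0], "twist": 0, "jaw": -1}])

```text
time: 16.58
ee_pos: [0.3831, 0.2504, 0.0381]
tcp_rot: [179.9, -0.1, 63.3]
wrist_force: [-1.1, -0.6, 6.4]
opening: 0.0633
grasp_force: 46.1
```

```bash
python3 -c "
from h import *
e,w,o=tool();print(e,w,o['opening'],o['grasp_force'])
a=np.radians(w); k=(381.4-e[0]*1000)*np.cos(a)+(250.4-e[1]*1000)*np.sin(a); print('ahead',k)
u=np.array([np.cos(np.radians(87.7)),np.sin(np.radians(87.7))])
t=np.array([642.4,79])-k*u; print(t)
plan(*t,e[2]*1000+24.3,87.7)"
```

```text
[0.38305082 0.25036326 0.03812746] 63.29901531931966 0.0632724202300858 46.130420565605164
ahead -0.7089514275773703
[642.42845149  79.70838029]
xyz [-35.9 308.4 -24.3] twist -0.426
```

Call:
apply_moves(motion=[{"xyz": [0, 0, -40], "twist": 0, "jaw": -1}, {"xyz": [-3, 25, -75], "twist": 0, "jaw": -1}, {"xyz": [-9, 80, -80], "twist": 0, "jaw": -1}, {"xyz": [-16, 135, -80], "twist": 0, "jaw": -1}, {"xyz": [-22, 190, -80], "twist": 0, "jaw": -1}])

```text
time: 17.2
ee_pos: [0.5437, 0.1438, 0.117]
tcp_rot: [180.0, -0.0, 63.3]
wrist_force: [0.4, 0.1, -2.1]
opening: 0.0636
grasp_force: 46.6
```

Call:
apply_moves(motion=[{"xyz": [-7, 55, 0], "twist": -0.15, "jaw": -1}, {"xyz": [-14, 100, 0], "twist": -0.3, "jaw": -1}, {"xyz": [-14, 118.5, 0], "twist": -0.426, "jaw": -1}, {"xyz": [-14, 118.5, 20], "twist": -0.426, "jaw": -1}, {"xyz": [-14, 118.5, 40], "twist": -0.426, "jaw": -1}])

```text
time: 17.82
ee_pos: [0.6419, 0.0789, 0.0756]
tcp_rot: [-180.0, 0.0, 87.7]
wrist_force: [-0.6, -0.3, -3.2]
opening: 0.0632
grasp_force: 46.7
```

Call:
apply_moves(motion=[{"xyz": [0, 0, 8], "twist": 0, "jaw": -1}, {"xyz": [0, 0, 12], "twist": 0, "jaw": -1}, {"xyz": [0, 0, 13], "twist": 0, "jaw": -1}, {"xyz": [0, 0, 13], "twist": 0, "jaw": -1}])

```text
time: 18.32
ee_pos: [0.6421, 0.0793, 0.0645]
tcp_rot: [179.9, -0.0, 87.7]
wrist_force: [-0.1, 0.3, -2.3]
opening: 0.0633
grasp_force: 46.6
```

```bash
python3 -c "
from h import *
e,w,o=tool();print(e,w,o['opening'],o['wrist_force'])
plan(642.4,79.7,62.4,87.7)"
```

```text
[0.64212423 0.07928812 0.0645064 ] 87.7178314447398 0.06329253517356831 [-0.05302971  0.34982251 -2.26761109]
xyz [0.4 0.3 2.1] twist 0.0
```

Good. I'll lower the last 2 mm, release and rise, then look at the row.

Call:
apply_moves(motion=[{"xyz": [0, 0, 2], "twist": 0, "jaw": -1}, {"xyz": [0, 0, 2], "twist": 0, "jaw": -1}, {"xyz": [0, 0, 2], "twist": 0, "jaw": 1}, {"xyz": [0, 0, 2], "twist": 0, "jaw": 1}, {"xyz": [0, 0, 2], "twist": 0, "jaw": 1}])

```text
time: 18.95
ee_pos: [0.6419, 0.0792, 0.062]
tcp_rot: [180.0, -0.0, 87.7]
wrist_force: [0.2, 1.0, -0.4]
opening: 0.0852
grasp_force: 0.0
```

Call:
apply_moves(motion=[{"xyz": [0, 0, -30], "twist": 0, "jaw": 1}, {"xyz": [0, 0, -70], "twist": 0, "jaw": 1}, {"xyz": [-40, -30, -100], "twist": 0, "jaw": 1}, {"xyz": [-90, -60, -110], "twist": 0, "jaw": 1}, {"xyz": [-140, -80, -110], "twist": 0, "jaw": 1}])

```text
time: 19.58
ee_pos: [0.5557, -0.0586, 0.1734]
tcp_rot: [179.9, 0.0, 87.8]
wrist_force: [0.5, -0.9, 0.4]
opening: 0.0854
grasp_force: 0.0
```

Call:
apply_moves(motion=[{"xyz": [-60, 0, 0], "twist": 0, "jaw": 1}, {"xyz": [-60, 0, 0], "twist": 0, "jaw": 1}])

```text
time: 19.82
ee_pos: [0.5533, -0.121, 0.1721]
tcp_rot: [180.0, 0.0, 87.4]
wrist_force: [0.7, 0.4, -1.2]
opening: 0.0854
grasp_force: 0.0
```

```bash
python3 chk.py; python3 -c "
from h import *
im,d,p,W=get('wrist')
cv2.imwrite('pics/w2.png',im[:,:,::-1])
plan(550,-398.3,230,25)"
```

```text
[ 0.55334496 -0.12095947  0.17210647] 87.43982193955337 0.08541991976281882 [ 0.69088103  0.39362728 -1.17143173] 19.825
top 258 [642.9  78.4] [66.4 65. ] 88.2
top 257 [640.2   7. ] [66.  66.8] 87.9
top 125 [638.3 -47.3] [29.8 64.5] 87.7
wrist 386 [623.5  -8.7] [45.9 91.6] 42.1
wrist 267 [606.2 -64.2] [65.6  1.4] 87.6
wrist 462 [ 618.7 -122.2] [92.3 46.5] 44.0
wrist 3697 [640.5   6.7] [67.  65.1] 87.9
wrist 4109 [638.1 -65.5] [66.8 65.1] 87.9
wrist 3129 [ 634.8 -139.1] [67.6 65.4] 88.8
xyz [-281.     7.3  -58.2] twist 1.094
```

View pics/w2.png

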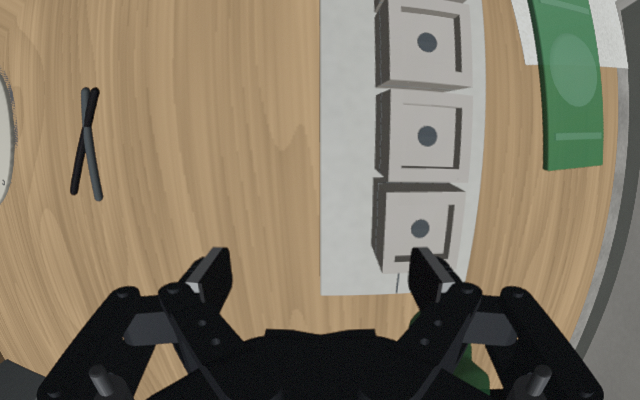

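The row is square and gaps are about 6 to 8 mm. The wrist view shows recess centres at (427,42), (427,135) and (420,228). Next, the pots.

Call:
apply_moves(motion=[{"xyz": [-50, 0, -40], "twist": 0, "jaw": 1}, {"xyz": [-108, 2, -65], "twist": 0, "jaw": 1}, {"xyz": [-166, 4, -65], "twist": 0, "jaw": 1}, {"xyz": [-224, 6, -65], "twist": 0, "jaw": 1}, {"xyz": [-277, 8, -65], "twist": 0, "jaw": 1}])

```text
time: 20.6
ee_pos: [0.5517, -0.3951, 0.2367]
tcp_rot: [180.0, -0.0, 87.8]
wrist_force: [0.9, -0.2, 0.6]
opening: 0.0853
grasp_force: 0.0
```

Call:
apply_moves(motion=[{"xyz": [0, 0, 0], "twist": 0, "jaw": 1}, {"xyz": [0, 0, 0], "twist": 0, "jaw": 1}])

```text
time: 20.85
ee_pos: [0.5515, -0.3933, 0.2365]
tcp_rot: [-180.0, -0.0, 87.8]
wrist_force: [0.0, 1.0, -0.3]
opening: 0.0856
grasp_force: 0.0
```

```bash
python3 -c "
from h import *
e,w,o=tool(); print(e,w)
im,d,p,W=get('wrist')
P=W[(W[...,2]>.158)&(W[...,2]<.172)&(abs(W[...,0]-.55)<.05)&(abs(W[...,1]+.398)<.05)]
print(len(P),cv2.minEnclosingCircle((P[:,:2]*1000).astype(np.float32)),np.percentile(P[:,2],[50,95]))
cv2.imwrite('pics/w3.png',im[:,:,::-1])
plan(550,-398.3,157,87.7)"
```

```text
[ 0.55153688 -0.39333265  0.23646131] 87.77691550459477
1745 ((550.2306518554688, -398.90380859375), 28.117162704467773) [0.16527496 0.16656223]
xyz [-5.4 -1.4 79.9] twist 0.002
```

View pics/w3.png

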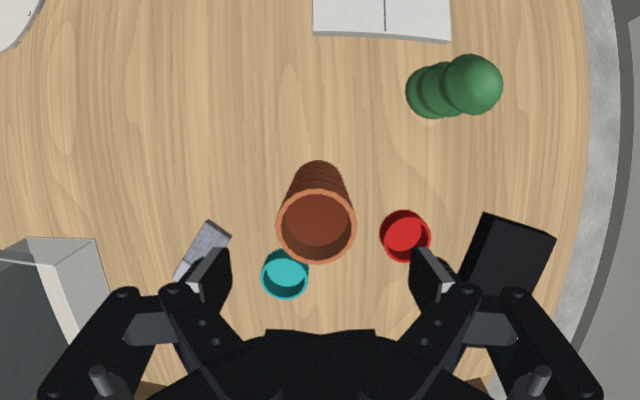

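The brown pot's rim is centred at (316,226), between the fingers and clear of the red one (405,236) and turquoise one (285,274). It measures 28 mm radius at z = 166 mm, as it should.

Call:
apply_moves(motion=[{"xyz": [-5.5, -1, 25], "twist": 0, "jaw": 1}, {"xyz": [-5.5, -1, 50], "twist": 0, "jaw": 1}, {"xyz": [-5.5, -1, 70], "twist": 0, "jaw": 1}, {"xyz": [-5.5, -1, 79], "twist": 0, "jaw": 1}, {"xyz": [-5.5, -1, 79], "twist": 0, "jaw": 1}])

```text
time: 21.52
ee_pos: [0.5499, -0.3989, 0.158]
tcp_rot: [-180.0, -0.0, 87.8]
wrist_force: [0.4, -0.3, 0.4]
opening: 0.0852
grasp_force: 0.0
```

```bash
python3 -c "
from h import *
e,w,o=tool(); print(e,w)
plan(550,-398.7,157,87.7)"
```

```text
[ 0.54987609 -0.39894102  0.15799262] 87.78064896961637
xyz [0.2 0.1 1. ] twist 0.001
```

Call:
apply_moves(motion=[{"xyz": [0, 0, 1], "twist": 0, "jaw": -1}, {"xyz": [0, 0, 1], "twist": 0, "jaw": -1}, {"xyz": [0, 0, 1], "twist": 0, "jaw": -1}, {"xyz": [0, 0, 1], "twist": 0, "jaw": -1}, {"xyz": [0, 0, 1], "twist": 0, "jaw": -1}], grip_force=25)

```text
time: 22.15
ee_pos: [0.5498, -0.4003, 0.158]
tcp_rot: [179.9, 0.1, 87.7]
wrist_force: [-0.7, -0.0, 5.6]
opening: 0.0553
grasp_force: 26.8
```

Call:
apply_moves(motion=[{"xyz": [0, 0, -4], "twist": 0, "jaw": -1}, {"xyz": [0, 0, -8], "twist": 0, "jaw": -1}, {"xyz": [0, 0, -15], "twist": 0, "jaw": -1}, {"xyz": [0, 0, -30], "twist": 0, "jaw": -1}, {"xyz": [0, 0, -50], "twist": 0, "jaw": -1}])

```text
time: 22.78
ee_pos: [0.5495, -0.3999, 0.2077]
tcp_rot: [-180.0, -0.0, 87.7]
wrist_force: [0.7, -0.9, -1.7]
opening: 0.0551
grasp_force: 26.8
```

```bash
python3 -c "
from h import *
e,w,o=tool(); print(e,w,o['opening'],o['wrist_force'])
im,d,p,W=get('scene')
cv2.imwrite('pics/s3.png',cv2.resize(im[170:310,140:320],(720,560))[:,:,::-1])
plan(590,-240,215,87.7)"
```

```text
[ 0.54952988 -0.39994539  0.20773546] 87.70850179463145 0.055091640442507576 [ 0.67988512 -0.90742256 -1.69662657]
xyz [161.8  33.5  -3.8] twist 0.0
```

View pics/s3.png

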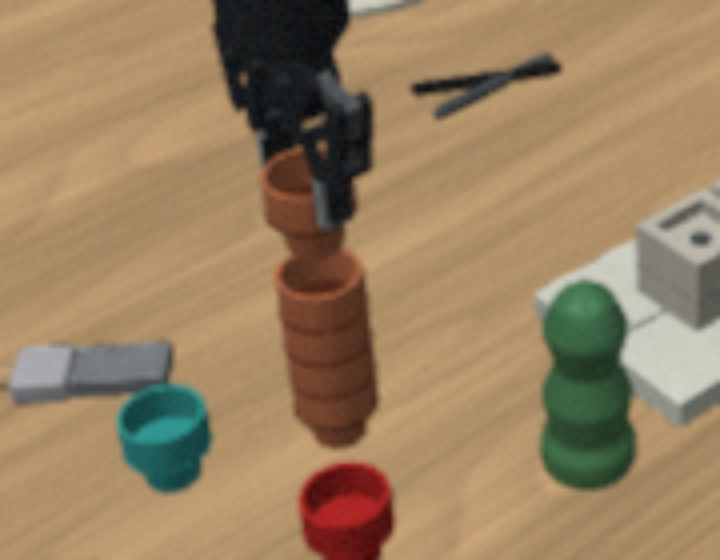

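The scene view shows one pot lifted at (310,200) and four still nested below at (325,350).

Call:
apply_moves(motion=[{"xyz": [54, 11, -7], "twist": 0, "jaw": -1}, {"xyz": [108, 22, -10], "twist": 0, "jaw": -1}, {"xyz": [162, 33, -10], "twist": 0, "jaw": -1}, {"xyz": [217, 39, -10], "twist": 0, "jaw": -1}, {"xyz": [272, 45, -10], "twist": 0, "jaw": -1}])

```text
time: 23.45
ee_pos: [0.6057, -0.1283, 0.2174]
tcp_rot: [179.9, 0.0, 87.7]
wrist_force: [0.6, 0.1, -0.9]
opening: 0.0553
grasp_force: 27.0
```

Call:
apply_moves(motion=[{"xyz": [52, 7, 0], "twist": 0, "jaw": -1}, {"xyz": [104, 14, 0], "twist": 0, "jaw": -1}, {"xyz": [157, 22, 0], "twist": 0, "jaw": -1}, {"xyz": [209, 29, 0], "twist": 0, "jaw": -1}, {"xyz": [209, 29, 20], "twist": 0, "jaw": -1}])

```text
time: 24.08
ee_pos: [0.6438, 0.0815, 0.1982]
tcp_rot: [179.8, -0.1, 88.0]
wrist_force: [-1.3, -0.1, -1.2]
opening: 0.0552
grasp_force: 27.0
```

Call:
apply_moves(motion=[{"xyz": [0, 0, 25], "twist": 0, "jaw": -1}, {"xyz": [0, 0, 45], "twist": 0, "jaw": -1}, {"xyz": [0, 0, 50], "twist": 0, "jaw": -1}, {"xyz": [0, 0, 50], "twist": 0, "jaw": -1}])

```text
time: 24.58
ee_pos: [0.6429, 0.0776, 0.1474]
tcp_rot: [180.0, -0.0, 87.7]
wrist_force: [-0.1, 0.1, -0.8]
opening: 0.0551
grasp_force: 27.0
```

```bash
python3 chk.py; python3 -c "
from h import *
plan(642.6,77.5,118.5,87.7)"
```

```text
[0.64292771 0.07758389 0.1473763 ] 87.70195473215482 0.055126532981251315 [-0.10301741  0.082822   -0.83087673] 24.575
top 239 [639.8   7.3] [66.2 65.4] 87.3
top 258 [637.5 -65.3] [66.1 64.7] 88.5
top 273 [ 634.5 -138.3] [66.2 66. ] 89.1
wrist 201 [645.1 111. ] [ 0.9 63.8] 87.5
wrist 2571 [644.1  94.2] [34.3 64.9] 87.7
wrist 186 [612.5   1.3] [ 9. 19.] 0.2
wrist 160 [667.6  -2.5] [17.3  9.3] 88.6
xyz [-0.1 -0.6 29.5] twist 0.0
```

Call:
apply_moves(motion=[{"xyz": [0, -0.5, 10], "twist": 0, "jaw": -1}, {"xyz": [0, -0.5, 20], "twist": 0, "jaw": -1}, {"xyz": [0, -0.5, 26], "twist": 0, "jaw": -1}, {"xyz": [0, -0.5, 29], "twist": 0, "jaw": -1}, {"xyz": [0, -0.5, 29], "twist": 0, "jaw": -1}])

```text
time: 25.3
ee_pos: [0.6422, 0.0777, 0.1181]
tcp_rot: [180.0, -0.0, 87.7]
wrist_force: [-2.2, -0.4, 2.3]
opening: 0.0553
grasp_force: 27.3
```

Call:
apply_moves(motion=[{"xyz": [0, 0, 0], "twist": 0, "jaw": -1}, {"xyz": [0, 0, 0], "twist": 0, "jaw": 1}, {"xyz": [0, 0, 0], "twist": 0, "jaw": 1}, {"xyz": [0, 0, 0], "twist": 0, "jaw": 1}, {"xyz": [0, 0, -30], "twist": 0, "jaw": 1}])

```text
time: 25.92
ee_pos: [0.6412, 0.0775, 0.1455]
tcp_rot: [-179.7, 0.0, 87.7]
wrist_force: [0.1, 0.5, 0.2]
opening: 0.0853
grasp_force: 0.0
```

Call:
apply_moves(motion=[{"xyz": [0, 0, -40], "twist": 0, "jaw": 1}, {"xyz": [0, 0, -75], "twist": 0, "jaw": 1}, {"xyz": [-50, -7, -75], "twist": 0, "jaw": 1}, {"xyz": [-105, -15, -75], "twist": 0, "jaw": 1}, {"xyz": [-160, -22, -75], "twist": 0, "jaw": 1}])

```text
time: 26.55
ee_pos: [0.6136, -0.0827, 0.2229]
tcp_rot: [180.0, 0.0, 87.7]
wrist_force: [0.5, -0.7, -0.6]
opening: 0.0854
grasp_force: 0.0
```

```bash
cat > pots.py <<'E'
from h import *
e,w,o=tool(); print(e,w,o['time'])
for n in('top','scene','wrist'):
    im,d,p,W=get(n); I=im.astype(int); t=(I[...,0]>I[...,2]*1.6)&(W[...,2]>.1)&(abs(W[...,1])<.16)&(abs(W[...,0]-.64)<.06)
    k,l,s,c=cv2.connectedComponentsWithStats(t.astype(np.uint8))
    for i in range(1,k):
        if s[i,4]>60:
            P=W[l==i]; P=P[P[:,2]>.116]
            if len(P)<30: continue
            (x,y),r=cv2.minEnclosingCircle((P[:,:2]*1000).astype(np.float32)); print(n,s[i,4],'pot',round(x,1),round(y,1),'r',round(r,1),'top z',np.percentile(P[:,2],95).round(4))
E
python3 pots.py;python3 chk.py;  python3 -c "
from h import *
plan(590,-240,215,87.7)"
```

```text
[ 0.61356726 -0.08271637  0.22289889] 87.746597785493 26.55
top 228 pot 642.6 78.2 r 28.3 top z 0.1289
scene 240 pot 645.5 77.6 r 29.4 top z 0.126
wrist 1269 pot 642.9 70.7 r 26.4 top z 0.1266
[ 0.61348672 -0.08378212  0.22291093] 87.49404585783272 0.08552029115037671 [0.10565123 1.48689912 0.09132623] 26.7
top 148 [642.3  78.3] [66.  64.8] 87.1
top 142 [640.8  19.2] [41.4 66.3] 88.1
wrist 132 [642.4  45.1] [ 1.2 63.1] 87.4
wrist 143 [ 635. -106.] [ 1.5 62.4] 88.6
wrist 1337 [643.1  66.7] [45.1 64.9] 85.8
wrist 3007 [640.7   6.7] [66.4 64.8] 87.6
wrist 2766 [638.4 -65.5] [66. 65.] 87.5
wrist 2448 [ 634.7 -138.9] [67.4 64.7] 88.3
xyz [-159.6  -17.5    7.8] twist -0.0
```

Call:
apply_moves(motion=[{"xyz": [-53, -6, 0], "twist": 0, "jaw": 1}, {"xyz": [-106, -12, 0], "twist": 0, "jaw": 1}, {"xyz": [-159, -18, 0], "twist": 0, "jaw": 1}, {"xyz": [-213, -29, 0], "twist": 0, "jaw": 1}, {"xyz": [-267, -40, 0], "twist": 0, "jaw": 1}])

```text
time: 27.42
ee_pos: [0.5638, -0.3466, 0.2227]
tcp_rot: [180.0, -0.0, 87.8]
wrist_force: [0.7, -0.0, -0.3]
opening: 0.0854
grasp_force: 0.0
```

Call:
apply_moves(motion=[{"xyz": [-51, -11, 0], "twist": 0, "jaw": 1}, {"xyz": [-51, -11, 0], "twist": 0, "jaw": 1}, {"xyz": [-51, -11, 25], "twist": 0, "jaw": 1}, {"xyz": [-51, -11, 45], "twist": 0, "jaw": 1}, {"xyz": [-51, -11, 45], "twist": 0, "jaw": 1}])

```text
time: 28.05
ee_pos: [0.5508, -0.3949, 0.1761]
tcp_rot: [-179.9, -0.1, 87.8]
wrist_force: [-0.2, 0.4, 1.0]
opening: 0.0851
grasp_force: 0.0
```

```bash
cat > pile.py <<'E'
import sys
from h import *
top=float(sys.argv[1])
im,d,p,W=get('wrist')
e,w,o=tool(); print(e,w)
P=W[(abs(W[...,2]-top)<.008)&(abs(W[...,0]-.55)<.05)&(abs(W[...,1]+.398)<.05)]
c=cv2.minEnclosingCircle((P[:,:2]*1000).astype(np.float32)); print(len(P),c,np.percentile(P[:,2],95))
plan(*c[0],top*1000-9,87.7)
E
python3 pile.py .138
```

```text
[ 0.55095127 -0.39537869  0.17760029] 87.82020533438121
2452 ((550.1378173828125, -399.0240173339844), 28.304622650146484) 0.13847582893475527
xyz [-3.7 -0.7 48.6] twist 0.002
```

Call:
apply_moves(motion=[{"xyz": [-3.5, -0.5, 20], "twist": 0, "jaw": 1}, {"xyz": [-3.5, -0.5, 38], "twist": 0, "jaw": 1}, {"xyz": [-3.5, -0.5, 47], "twist": 0, "jaw": 1}, {"xyz": [-3.5, -0.5, 48], "twist": 0, "jaw": 1}, {"xyz": [-3.5, -0.5, 48], "twist": 0, "jaw": 1}])

```text
time: 28.72
ee_pos: [0.5498, -0.4006, 0.1305]
tcp_rot: [180.0, 0.0, 87.7]
wrist_force: [-0.5, -0.1, -0.2]
opening: 0.0854
grasp_force: 0.0
```

Call:
apply_moves(motion=[{"xyz": [0, 0, 0], "twist": 0, "jaw": -1}, {"xyz": [0, 0, 0], "twist": 0, "jaw": -1}, {"xyz": [0, 0, 0], "twist": 0, "jaw": -1}, {"xyz": [0, 0, 0], "twist": 0, "jaw": -1}, {"xyz": [0, 0, 0], "twist": 0, "jaw": -1}])

```text
time: 29.35
ee_pos: [0.5498, -0.4007, 0.1307]
tcp_rot: [179.9, 0.0, 87.7]
wrist_force: [-1.5, -1.0, 5.2]
opening: 0.0552
grasp_force: 26.9
```

```bash
python3 -c "
from h import *
e,w,o=tool(); print(e,w)
plan(590,-240,217,87.7)
plan(605,-130,217,87.7)"
```

```text
[ 0.5497751  -0.40072216  0.1306506 ] 87.70432999342528
xyz [162.2  33.8 -86.3] twist 0.0
xyz [272.7  44.3 -86.3] twist 0.0
```

Call:
apply_moves(motion=[{"xyz": [0, 0, -4], "twist": 0, "jaw": -1}, {"xyz": [0, 0, -10], "twist": 0, "jaw": -1}, {"xyz": [0, 0, -25], "twist": 0, "jaw": -1}, {"xyz": [0, 0, -50], "twist": 0, "jaw": -1}, {"xyz": [0, 0, -87], "twist": 0, "jaw": -1}])

```text
time: 29.98
ee_pos: [0.5493, -0.4003, 0.2176]
tcp_rot: [-179.9, -0.0, 87.7]
wrist_force: [0.3, -0.4, -1.2]
opening: 0.0552
grasp_force: 26.9
```

Call:
apply_moves(motion=[{"xyz": [54, 11, 0], "twist": 0, "jaw": -1}, {"xyz": [108, 22, 0], "twist": 0, "jaw": -1}, {"xyz": [162, 34, 0], "twist": 0, "jaw": -1}, {"xyz": [217, 39, 0], "twist": 0, "jaw": -1}, {"xyz": [272.5, 44, 0], "twist": 0, "jaw": -1}])

```text
time: 30.6
ee_pos: [0.6046, -0.1283, 0.2179]
tcp_rot: [179.9, 0.0, 87.7]
wrist_force: [0.9, -0.5, -2.1]
opening: 0.055
grasp_force: 27.0
```

Call:
apply_moves(motion=[{"xyz": [45, 10, 0], "twist": 0, "jaw": -1}, {"xyz": [91, 20, 0], "twist": 0, "jaw": -1}, {"xyz": [136.5, 29.5, 0], "twist": 0, "jaw": -1}, {"xyz": [136.5, 29.5, 30], "twist": 0, "jaw": -1}, {"xyz": [136.5, 29.5, 60], "twist": 0, "jaw": -1}])

```text
time: 31.22
ee_pos: [0.6399, 0.0062, 0.1572]
tcp_rot: [179.9, -0.0, 87.8]
wrist_force: [-0.4, -1.0, -1.5]
opening: 0.0551
grasp_force: 27.1
```

Call:
apply_moves(motion=[{"xyz": [0, 0, 5], "twist": 0, "jaw": -1}, {"xyz": [0, 0, 5], "twist": 0, "jaw": -1}])

```text
time: 31.48
ee_pos: [0.6396, 0.0051, 0.153]
tcp_rot: [180.0, -0.0, 87.7]
wrist_force: [-0.6, 0.6, -0.5]
opening: 0.0553
grasp_force: 27.2
```

```bash
python3 chk.py; python3 -c "
from h import *
plan(640,5.1,118.7,87.7)"
```

```text
[0.63959648 0.0050791  0.15296157] 87.69695403997608 0.05533130872625192 [-0.60737654  0.59808434 -0.49892524] 31.475
top 173 [636.7 -72.4] [66.3 52.4] 1.0
top 259 [ 634.7 -138.9] [64.8 65.3] 89.7
wrist 253 [641.9  39.8] [ 1.1 64.4] 87.7
wrist 210 [616.  107.9] [19.1  9.8] 46.7
wrist 233 [673.6 105.3] [10.9 21.3] 40.1
wrist 466 [664.9  48.5] [35.3 16.2] 33.6
wrist 447 [619.9  49.9] [15.8 33.8] 52.4
wrist 2475 [641.4  22.3] [36.  64.4] 87.6
wrist 626 [637.2 -79.3] [24.2 64.8] 85.8
xyz [ 0.1 -0.  35. ] twist -0.0
```

Call:
apply_moves(motion=[{"xyz": [0, 0, 12], "twist": 0, "jaw": -1}, {"xyz": [0, 0, 24], "twist": 0, "jaw": -1}, {"xyz": [0, 0, 31], "twist": 0, "jaw": -1}, {"xyz": [0, 0, 34.5], "twist": 0, "jaw": -1}, {"xyz": [0, 0, 34.5], "twist": 0, "jaw": -1}])

```text
time: 32.2
ee_pos: [0.6393, 0.0052, 0.1187]
tcp_rot: [179.9, -0.0, 87.7]
wrist_force: [-4.5, -1.3, 9.5]
opening: 0.0554
grasp_force: 28.0
```

Call:
apply_moves(motion=[{"xyz": [0, 0, 0], "twist": 0, "jaw": -1}, {"xyz": [0, 0, 0], "twist": 0, "jaw": 1}, {"xyz": [0, 0, 0], "twist": 0, "jaw": 1}, {"xyz": [0, 0, 0], "twist": 0, "jaw": 1}, {"xyz": [0, 0, -30], "twist": 0, "jaw": 1}])

```text
time: 32.83
ee_pos: [0.6382, 0.0052, 0.1449]
tcp_rot: [-179.7, 0.0, 87.7]
wrist_force: [-0.0, -0.0, 0.5]
opening: 0.0851
grasp_force: 0.0
```

Call:
apply_moves(motion=[{"xyz": [0, 0, -40], "twist": 0, "jaw": 1}, {"xyz": [0, 0, -75], "twist": 0, "jaw": 1}, {"xyz": [-50, -7, -75], "twist": 0, "jaw": 1}, {"xyz": [-105, -15, -75], "twist": 0, "jaw": 1}, {"xyz": [-160, -22, -75], "twist": 0, "jaw": 1}])

```text
time: 33.45
ee_pos: [0.6107, -0.1552, 0.2223]
tcp_rot: [180.0, 0.0, 87.7]
wrist_force: [1.0, -0.7, 0.0]
opening: 0.0856
grasp_force: 0.0
```

```bash
python3 pots.py;python3 chk.py;  python3 -c "
from h import *
plan(590,-240,220,87.7)
plan(550,-398,220,87.7)"
```

```text
[ 0.61067208 -0.1551581   0.22229239] 87.74536228749221 33.45
top 234 pot 642.5 78.1 r 28.2 top z 0.1302
top 231 pot 639.2 6.7 r 28.0 top z 0.1302
scene 496 pot 635.4 42.2 r 64.9 top z 0.1262
wrist 1263 pot 639.5 -2.0 r 26.1 top z 0.1268
[ 0.61045812 -0.15622864  0.22203539] 87.49330439417506 0.08564153057057862 [-0.07706517  0.46304989  0.8052994 ] 33.6
top 152 [642.1  78.1] [66.1 64.7] 87.3
top 166 [639.6   7.2] [66.1 64.9] 87.7
top 225 [637.5 -65. ] [65.9 64.9] 88.9
wrist 186 [639.5 -26.1] [ 1.3 63.2] 87.6
wrist 388 [ 681.1 -281.6] [57.9 29.5] 19.8
wrist 1309 [640.4  -4.9] [44.4 65.4] 86.4
wrist 2998 [638.5 -65.5] [67.1 64.6] 87.4
wrist 2818 [ 634.9 -139. ] [66.5 64.6] 88.9
wrist 319 [ 683.9 -285.3] [45.2 24.6] 15.6
xyz [-87.1 -17.5   2.1] twist -0.0
xyz [-246.6  -51.1    2.1] twist -0.0
```

Call:
apply_moves(motion=[{"xyz": [-44, -9, 0], "twist": 0, "jaw": 1}, {"xyz": [-87, -18, 0], "twist": 0, "jaw": 1}, {"xyz": [-140, -29, 0], "twist": 0, "jaw": 1}, {"xyz": [-193, -40, 0], "twist": 0, "jaw": 1}, {"xyz": [-246.5, -51, 0], "twist": 0, "jaw": 1}])

```text
time: 34.33
ee_pos: [0.5507, -0.398, 0.2224]
tcp_rot: [180.0, -0.0, 87.8]
wrist_force: [0.9, 0.0, -1.2]
opening: 0.0852
grasp_force: 0.0
```

Call:
apply_moves(motion=[{"xyz": [0, 0, 20], "twist": 0, "jaw": 1}, {"xyz": [0, 0, 45], "twist": 0, "jaw": 1}, {"xyz": [0, 0, 70], "twist": 0, "jaw": 1}, {"xyz": [0, 0, 70], "twist": 0, "jaw": 1}, {"xyz": [0, 0, 70], "twist": 0, "jaw": 1}])

```text
time: 34.95
ee_pos: [0.551, -0.3974, 0.1535]
tcp_rot: [179.9, 0.0, 87.8]
wrist_force: [0.1, -0.7, 0.8]
opening: 0.0854
grasp_force: 0.0
```

```bash
python3 pile.py .110
```

```text
[ 0.55103803 -0.39772355  0.15384657] 87.7632050355134
2325 ((550.1846313476562, -399.0191345214844), 28.192474365234375) 0.11049265457844537
xyz [-1.3 -0.8 52.8] twist 0.001
```

Call:
apply_moves(motion=[{"xyz": [-0.7, -0.6, 20], "twist": 0, "jaw": 1}, {"xyz": [-0.7, -0.6, 40], "twist": 0, "jaw": 1}, {"xyz": [-0.7, -0.6, 50], "twist": 0, "jaw": 1}, {"xyz": [-0.7, -0.6, 52], "twist": 0, "jaw": 1}, {"xyz": [-0.7, -0.6, 52], "twist": 0, "jaw": 1}])

```text
time: 35.62
ee_pos: [0.5499, -0.3989, 0.1013]
tcp_rot: [179.9, 0.0, 87.7]
wrist_force: [-0.3, 0.1, -0.8]
opening: 0.0854
grasp_force: 0.0
```

Call:
apply_moves(motion=[{"xyz": [0, 0, 0], "twist": 0, "jaw": -1}, {"xyz": [0, 0, 0], "twist": 0, "jaw": -1}, {"xyz": [0, 0, 0], "twist": 0, "jaw": -1}, {"xyz": [0, 0, 0], "twist": 0, "jaw": -1}, {"xyz": [0, 0, 0], "twist": 0, "jaw": -1}])

```text
time: 36.25
ee_pos: [0.5498, -0.399, 0.1012]
tcp_rot: [179.9, 0.0, 87.7]
wrist_force: [-1.2, -0.9, 5.7]
opening: 0.0553
grasp_force: 26.8
```

```bash
python3 -c "
from h import *
e,w,o=tool(); print(e,w)
plan(590,-240,217,87.7)
plan(605,-130,217,87.7)
k=-399-e[1]*1000
plan(637.6-k*.04,-65.4-k,217,87.7,(605,-130,217,87.7))"
```

```text
[ 0.54977521 -0.39896943  0.10122654] 87.70666063153784
xyz [ 160.5   33.8 -115.8] twist 0.0
xyz [ 271.    44.4 -115.8] twist 0.0
xyz [65.9 30.  -0. ] twist -0.0
```

Call:
apply_moves(motion=[{"xyz": [0, 0, -5], "twist": 0, "jaw": -1}, {"xyz": [0, 0, -13], "twist": 0, "jaw": -1}, {"xyz": [0, 0, -30], "twist": 0, "jaw": -1}, {"xyz": [0, 0, -70], "twist": 0, "jaw": -1}, {"xyz": [0, 0, -116], "twist": 0, "jaw": -1}])

```text
time: 36.88
ee_pos: [0.5493, -0.3985, 0.218]
tcp_rot: [-180.0, -0.0, 87.7]
wrist_force: [0.6, -0.7, -0.4]
opening: 0.0552
grasp_force: 26.9
```

Call:
apply_moves(motion=[{"xyz": [54, 11, 0], "twist": 0, "jaw": -1}, {"xyz": [107, 22, 0], "twist": 0, "jaw": -1}, {"xyz": [160.5, 34, 0], "twist": 0, "jaw": -1}, {"xyz": [216, 39, 0], "twist": 0, "jaw": -1}, {"xyz": [271, 44.5, 0], "twist": 0, "jaw": -1}])

```text
time: 37.5
ee_pos: [0.6051, -0.128, 0.2176]
tcp_rot: [179.9, 0.0, 87.7]
wrist_force: [0.3, -0.0, -1.3]
opening: 0.0552
grasp_force: 26.9
```

Call:
apply_moves(motion=[{"xyz": [33, 15, 0], "twist": 0, "jaw": -1}, {"xyz": [66, 30, 0], "twist": 0, "jaw": -1}, {"xyz": [66, 30, 0], "twist": 0, "jaw": -1}, {"xyz": [66, 30, 35], "twist": 0, "jaw": -1}, {"xyz": [66, 30, 65], "twist": 0, "jaw": -1}])

```text
time: 38.12
ee_pos: [0.6374, -0.0656, 0.1514]
tcp_rot: [179.9, 0.0, 87.7]
wrist_force: [-0.2, -0.2, -1.1]
opening: 0.0552
grasp_force: 27.0
```

Call:
apply_moves(motion=[{"xyz": [0, 0, 2], "twist": 0, "jaw": -1}, {"xyz": [0, 0, 2], "twist": 0, "jaw": -1}])

```text
time: 38.38
ee_pos: [0.6377, -0.0655, 0.1509]
tcp_rot: [179.9, 0.0, 87.7]
wrist_force: [1.1, -0.1, -0.6]
opening: 0.0549
grasp_force: 27.1
```

```bash
python3 chk.py; python3 -c "
from h import *
plan(637.6,-65.4,117.2,87.7)"
```

```text
[ 0.63770366 -0.06552499  0.15090786] 87.67718515191328 0.05494112212050795 [ 1.11756699 -0.12742199 -0.64065342] 38.375
top 149 [642.   78.2] [66.1 65.6] 87.7
top 145 [ 633.5 -154. ] [34.8 63.3] 89.2
wrist 200 [639.7 -32.6] [ 1.  64.4] 87.7
wrist 2427 [642.8  62.2] [35.8 64.8] 87.7
wrist 244 [613.7  37.3] [21.1 10.5] 43.7
wrist 282 [669.3  34.6] [10.9 21.6] 40.4
wrist 448 [663.9 -22.6] [32.2 15.9] 36.9
wrist 388 [615.3 -21.8] [14.4 29.3] 51.1
wrist 2525 [638.8 -50.7] [37.  64.9] 88.0
wrist 140 [ 606.9 -145.5] [ 9.1 16.5] 0.2
wrist 100 [ 661.5 -152. ] [ 8.3 13.1] 0.5
xyz [-0.1 -0.5 34.1] twist -0.0
```

Call:
apply_moves(motion=[{"xyz": [0, 0, 12], "twist": 0, "jaw": -1}, {"xyz": [0, 0, 24], "twist": 0, "jaw": -1}, {"xyz": [0, 0, 31], "twist": 0, "jaw": -1}, {"xyz": [0, 0, 33.5], "twist": 0, "jaw": -1}, {"xyz": [0, 0, 33.5], "twist": 0, "jaw": -1}])

```text
time: 39.1
ee_pos: [0.6372, -0.0648, 0.117]
tcp_rot: [180.0, -0.0, 87.7]
wrist_force: [-5.5, 1.1, 8.9]
opening: 0.055
grasp_force: 27.3
```

Call:
apply_moves(motion=[{"xyz": [0, 0, 0], "twist": 0, "jaw": -1}, {"xyz": [0, 0, 0], "twist": 0, "jaw": 1}, {"xyz": [0, 0, 0], "twist": 0, "jaw": 1}, {"xyz": [0, 0, 0], "twist": 0, "jaw": 1}, {"xyz": [0, 0, -30], "twist": 0, "jaw": 1}])

```text
time: 39.72
ee_pos: [0.6363, -0.0649, 0.1434]
tcp_rot: [-179.7, -0.0, 87.7]
wrist_force: [-0.2, 0.0, 0.5]
opening: 0.0855
grasp_force: 0.0
```

Call:
apply_moves(motion=[{"xyz": [0, 0, -40], "twist": 0, "jaw": 1}, {"xyz": [0, 0, -75], "twist": 0, "jaw": 1}, {"xyz": [-50, -14, -75], "twist": 0, "jaw": 1}, {"xyz": [-105, -28, -75], "twist": 0, "jaw": 1}, {"xyz": [-160, -42, -75], "twist": 0, "jaw": 1}])

```text
time: 40.35
ee_pos: [0.5886, -0.2245, 0.2207]
tcp_rot: [180.0, 0.0, 87.7]
wrist_force: [0.6, 0.6, 0.2]
opening: 0.0852
grasp_force: 0.0
```

```bash
python3 pots.py;python3 chk.py;  python3 -c "
from h import *
plan(550,-399,220,87.7)"
```

```text
[ 0.5886217  -0.22454201  0.22072315] 87.74445063238691 40.35
top 233 pot 642.0 79.1 r 28.8 top z 0.129
top 246 pot 639.3 6.0 r 28.0 top z 0.1301
top 227 pot 637.7 -65.2 r 28.2 top z 0.1306
scene 769 pot 645.6 5.4 r 100.3 top z 0.1264
wrist 1397 pot 638.2 -72.7 r 26.8 top z 0.1267
[ 0.58822405 -0.22571367  0.2205569 ] 87.48763788258225 0.08511959404830113 [0.08413507 0.47400766 0.2150668 ] 40.5
top 153 [641.7  78.4] [66.4 64.4] 88.0
top 137 [639.4   7.3] [66.2 65.1] 89.0
top 160 [637.9 -65.3] [65.7 64.8] 87.4
top 263 [ 634.4 -138.9] [66.2 64.1] 0.6
wrist 192 [636.5 -98.6] [ 1.5 63.2] 87.6
wrist 409 [ 678.4 -285.9] [58.6 33.7] 41.0
wrist 1369 [638.  -76.4] [46.  64.1] 87.2
wrist 2927 [ 635.  -138.9] [66.5 64.5] 88.4
wrist 301 [ 680.4 -286.4] [45.8 24. ] 35.6
xyz [-177.2  -31.9    0.6] twist -0.001
```

Call:
apply_moves(motion=[{"xyz": [-50, -9, 0], "twist": 0, "jaw": 1}, {"xyz": [-100, -18, 0], "twist": 0, "jaw": 1}, {"xyz": [-150, -27, 0], "twist": 0, "jaw": 1}, {"xyz": [-177, -32, 0], "twist": 0, "jaw": 1}, {"xyz": [-177, -32, 30], "twist": 0, "jaw": 1}])

```text
time: 41.22
ee_pos: [0.5511, -0.4001, 0.1922]
tcp_rot: [179.8, 0.1, 87.7]
wrist_force: [0.4, 0.5, -0.4]
opening: 0.0854
grasp_force: 0.0
```

Call:
apply_moves(motion=[{"xyz": [0, 0, 20], "twist": 0, "jaw": 1}, {"xyz": [0, 0, 45], "twist": 0, "jaw": 1}, {"xyz": [0, 0, 62], "twist": 0, "jaw": 1}, {"xyz": [0, 0, 62], "twist": 0, "jaw": 1}, {"xyz": [0, 0, 62], "twist": 0, "jaw": 1}])

```text
time: 41.85
ee_pos: [0.5506, -0.3986, 0.1299]
tcp_rot: [179.9, 0.0, 87.7]
wrist_force: [0.8, -0.5, -0.1]
opening: 0.085
grasp_force: 0.0
```

```bash
python3 pile.py .082
```

```text
[ 0.55063024 -0.39880618  0.13011616] 87.72795387209301
2228 ((550.2977905273438, -398.9283142089844), 28.17909049987793) 0.0825227377771445
xyz [-0.1 -0.3 57.1] twist 0.0
```

Call:
apply_moves(motion=[{"xyz": [0, 0, 20], "twist": 0, "jaw": 1}, {"xyz": [0, 0, 42], "twist": 0, "jaw": 1}, {"xyz": [0, 0, 53], "twist": 0, "jaw": 1}, {"xyz": [0, 0, 56], "twist": 0, "jaw": 1}, {"xyz": [0, 0, 56], "twist": 0, "jaw": 1}])

```text
time: 42.52
ee_pos: [0.5503, -0.399, 0.0736]
tcp_rot: [180.0, 0.0, 87.7]
wrist_force: [-0.2, -0.4, 1.0]
opening: 0.0859
grasp_force: 0.0
```

Call:
apply_moves(motion=[{"xyz": [0, 0, 0], "twist": 0, "jaw": -1}, {"xyz": [0, 0, 0], "twist": 0, "jaw": -1}, {"xyz": [0, 0, 0], "twist": 0, "jaw": -1}, {"xyz": [0, 0, 0], "twist": 0, "jaw": -1}, {"xyz": [0, 0, 0], "twist": 0, "jaw": -1}])

```text
time: 43.15
ee_pos: [0.5503, -0.3991, 0.0738]
tcp_rot: [179.9, 0.1, 87.7]
wrist_force: [-1.1, 0.3, 6.0]
opening: 0.0552
grasp_force: 26.6
```

```bash
python3 -c "
from h import *
e,w,o=tool(); print(e,w)
plan(590,-240,217,87.7)
k=-399-e[1]*1000;print(k)
plan(634.7,-139-k,217,87.7,(590,-240,217,87.7))"
```

```text
[ 0.55030469 -0.39906836  0.07379721] 87.70373665914498
xyz [ 160.5   33.3 -143.2] twist 0.0
0.0683587479840071
xyz [102.6  40.6  -0. ] twist -0.0
```

Call:
apply_moves(motion=[{"xyz": [0, 0, -5], "twist": 0, "jaw": -1}, {"xyz": [0, 0, -13], "twist": 0, "jaw": -1}, {"xyz": [0, 0, -35], "twist": 0, "jaw": -1}, {"xyz": [0, 0, -90], "twist": 0, "jaw": -1}, {"xyz": [0, 0, -143], "twist": 0, "jaw": -1}])

```text
time: 43.78
ee_pos: [0.5498, -0.3985, 0.2174]
tcp_rot: [-180.0, -0.0, 87.7]
wrist_force: [0.9, -1.0, -1.1]
opening: 0.0552
grasp_force: 27.2
```

Call:
apply_moves(motion=[{"xyz": [54, 11, 0], "twist": 0, "jaw": -1}, {"xyz": [107, 22, 0], "twist": 0, "jaw": -1}, {"xyz": [160.5, 33.5, 0], "twist": 0, "jaw": -1}, {"xyz": [212, 54, 0], "twist": 0, "jaw": -1}, {"xyz": [263, 74, 0], "twist": 0, "jaw": -1}])

```text
time: 44.4
ee_pos: [0.635, -0.1372, 0.2164]
tcp_rot: [180.0, 0.0, 87.7]
wrist_force: [-0.3, -0.1, -1.1]
opening: 0.0557
grasp_force: 27.2
```

Call:
apply_moves(motion=[{"xyz": [0, 0, 0], "twist": 0, "jaw": -1}, {"xyz": [0, 0, 35], "twist": 0, "jaw": -1}, {"xyz": [0, 0, 65], "twist": 0, "jaw": -1}, {"xyz": [0, 0, 67], "twist": 0, "jaw": -1}, {"xyz": [0, 0, 67], "twist": 0, "jaw": -1}])

```text
time: 45.02
ee_pos: [0.6347, -0.1394, 0.1501]
tcp_rot: [179.9, 0.0, 87.7]
wrist_force: [0.4, -0.5, -1.3]
opening: 0.0555
grasp_force: 27.3
```

```bash
python3 chk.py; python3 -c "
from h import *
plan(634.7,-139,117.8,87.7)"
```

```text
[ 0.63465747 -0.13944393  0.15009562] 87.67585685630554 0.05549741542410961 [ 0.41554295 -0.49819007 -1.2629839 ] 45.025
top 154 [641.8  78.4] [66.7 63.9] 88.1
top 135 [640.2   7.2] [65.6 65.5] 86.8
wrist 87 [616.  -25.3] [ 1.1 18.2] 87.3
wrist 202 [ 635.8 -106.1] [ 1.  63.8] 88.4
wrist 2426 [639.8 -10.6] [32.3 64.4] 87.5
wrist 248 [614.3 -38.9] [16.5 14.1] 88.8
wrist 226 [667.9 -37.6] [10.2 20.2] 39.4
wrist 481 [615.4 -94.1] [15.6 35.9] 54.1
wrist 475 [659.1 -95.9] [34.7 15.8] 32.4
wrist 2536 [ 634.8 -124.1] [36.8 64.4] 88.3
xyz [ 0.3 -0.4 32.9] twist -0.0
```

Call:
apply_moves(motion=[{"xyz": [0, 0, 12], "twist": 0, "jaw": -1}, {"xyz": [0, 0, 24], "twist": 0, "jaw": -1}, {"xyz": [0, 0, 30], "twist": 0, "jaw": -1}, {"xyz": [0, 0, 32.5], "twist": 0, "jaw": -1}, {"xyz": [0, 0, 32.5], "twist": 0, "jaw": -1}])

```text
time: 45.75
ee_pos: [0.6344, -0.1389, 0.1177]
tcp_rot: [179.9, 0.0, 87.7]
wrist_force: [-5.7, 0.6, 8.9]
opening: 0.0553
grasp_force: 27.7
```

Call:
apply_moves(motion=[{"xyz": [0, 0, 0], "twist": 0, "jaw": -1}, {"xyz": [0, 0, 0], "twist": 0, "jaw": 1}, {"xyz": [0, 0, 0], "twist": 0, "jaw": 1}, {"xyz": [0, 0, 0], "twist": 0, "jaw": 1}, {"xyz": [0, 0, -30], "twist": 0, "jaw": 1}])

```text
time: 46.38
ee_pos: [0.6334, -0.1387, 0.1439]
tcp_rot: [-179.7, -0.1, 87.7]
wrist_force: [1.0, -0.6, 0.3]
opening: 0.0856
grasp_force: 0.0
```

Call:
apply_moves(motion=[{"xyz": [0, 0, -40], "twist": 0, "jaw": 1}, {"xyz": [0, 0, -85], "twist": 0, "jaw": 1}, {"xyz": [0, -50, -95], "twist": 0, "jaw": 1}, {"xyz": [0, -105, -95], "twist": 0, "jaw": 1}, {"xyz": [0, -160, -95], "twist": 0, "jaw": 1}])

```text
time: 47.0
ee_pos: [0.4732, -0.1324, 0.2411]
tcp_rot: [180.0, 0.0, 87.7]
wrist_force: [0.5, -0.2, 0.8]
opening: 0.0854
grasp_force: 0.0
```

Call:
apply_moves(motion=[{"xyz": [55, -5, 0], "twist": 0, "jaw": 1}, {"xyz": [110, -10, 0], "twist": 0, "jaw": 1}, {"xyz": [165, -10, 0], "twist": 0, "jaw": 1}, {"xyz": [220, -10, 0], "twist": 0, "jaw": 1}, {"xyz": [275, -10, 0], "twist": 0, "jaw": 1}])

```text
time: 47.62
ee_pos: [0.4755, 0.1445, 0.2414]
tcp_rot: [180.0, -0.0, 87.7]
wrist_force: [0.8, -0.2, 0.2]
opening: 0.0856
grasp_force: 0.0
```

```bash
python3 pots.py;python3 chk.py; python3 - <<'E'
from h import *
for n in('top','wrist'):
    im,d,p,W=get(n)
    for c,a,P in comps(n,W,.084,.099,40):
        r=cv2.minAreaRect((P[:,:2]*1000).astype(np.float32))
        if r[0][1]>320 and r[0][1]<450: print('grip',n,a,r,np.median(P[:,2]))
im=camera('scene')[0]; cv2.imwrite('pics/s4.png',cv2.resize(im[130:320,180:440],(780,570))[:,:,::-1])
plan(525,380,150,75)
E
```

```text
[0.4754913  0.1444586  0.24141878] 87.70539333634743 47.625
top 224 pot 639.5 6.5 r 28.0 top z 0.1308
top 213 pot 630.2 82.5 r 28.5 top z 0.1292
top 235 pot 638.2 -64.8 r 28.2 top z 0.1303
top 221 pot 634.4 -139.3 r 28.5 top z 0.1299
scene 961 pot 635.9 -24.7 r 135.7 top z 0.1266
wrist 2242 pot 631.1 82.4 r 28.4 top z 0.1266
wrist 654 pot 642.0 -63.8 r 27.6 top z 0.1266
[0.47538057 0.14482357 0.24090229] 87.94207326421697 0.08547280462751455 [ 0.0466909   0.47817584 -0.90605513] 47.775
top 162 [639.7   7.2] [65.8 65.4] 87.8
top 156 [637.3 -65.3] [65.7 65.3] 87.4
top 155 [ 634.6 -138.9] [66.9 64.2] 0.4
top 154 [630.2  81.5] [65.9 64.7] 87.8
wrist 262 [674.6 279.6] [25.7 55.7] 21.2
wrist 322 [619.8 104.5] [81.9 40.6] 36.2
wrist 82 [688.1 285.8] [ 5.8 13.3] 29.3
wrist 1010 [631.5  88.6] [52.8 65.1] 87.0
grip top 92 ((523.25927734375, 379.83172607421875), (16.750629425048828, 51.31646728515625), 76.1160659790039) 0.0914567513422399
xyz [240.3  39.2  91.4] twist 0.22
```

View pics/s4.png

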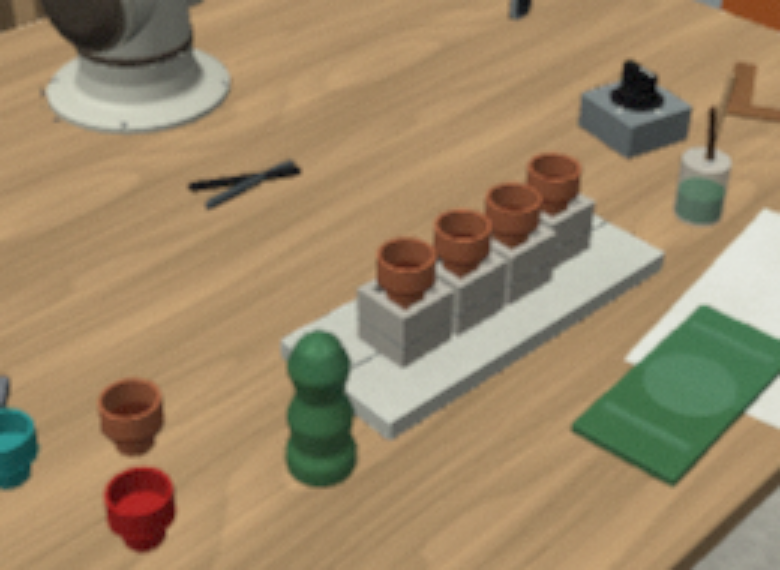

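The last mould at the console end (crop (560,200)) was knocked about 12 mm towards the robot. It now measures (630, 82) with its pot still seated. I'll grip it high, clear of the pot, and put it right.

```bash
python3 -c "
from h import *
plan(630.5,81.8,165,87.7)"
```

```text
xyz [-53.3 157.1  76.4] twist -0.002
```

Call:
apply_moves(motion=[{"xyz": [-18, 52, 10], "twist": 0, "jaw": 1}, {"xyz": [-36, 105, 25], "twist": 0, "jaw": 1}, {"xyz": [-53, 157, 40], "twist": 0, "jaw": 1}, {"xyz": [-53, 157, 76], "twist": 0, "jaw": 1}, {"xyz": [-53, 157, 76], "twist": 0, "jaw": 1}])

```text
time: 48.65
ee_pos: [0.6293, 0.0817, 0.162]
tcp_rot: [-179.7, 0.1, 87.6]
wrist_force: [0.1, 0.2, 0.7]
opening: 0.0856
grasp_force: 0.0
```

Call:
apply_moves(motion=[{"xyz": [0, 0, 0], "twist": 0, "jaw": 1}, {"xyz": [0, 0, 0], "twist": 0, "jaw": 1}])

```text
time: 48.9
ee_pos: [0.6307, 0.0835, 0.1678]
tcp_rot: [179.8, -0.0, 87.7]
wrist_force: [-0.5, 0.0, -0.6]
opening: 0.0852
grasp_force: 0.0
```

```bash
python3 pots.py; python3 chk.py; python3 -c "
from h import *
plan(630.5,81.8,80,87.7)"
```

```text
[0.63066425 0.08350149 0.16784784] 87.71385839822837 48.9
top 235 pot 640.0 7.1 r 28.2 top z 0.1292
top 227 pot 637.8 -64.3 r 28.9 top z 0.1294
top 215 pot 634.0 -138.8 r 28.3 top z 0.1301
scene 966 pot 639.6 -24.1 r 136.6 top z 0.1261
wrist 4292 pot 631.4 82.3 r 27.9 top z 0.1265
wrist 2250 pot 640.9 51.6 r 44.8 top z 0.2224
[0.63055749 0.08364508 0.16680584] 87.72861658360836 0.08571645901982172 [0.7237322  0.38495093 0.22615214] 49.05
top 164 [639.7   7.2] [65.7 64.8] 87.5
top 142 [637.1 -65.2] [66.  65.5] 88.4
top 170 [ 633.7 -138.8] [65.2 66.2] 89.3
wrist 174 [633.2 114.3] [ 0.9 63.3] 87.6
wrist 1887 [632.1  96.7] [35.8 64.4] 87.4
wrist 759 [663.7  25.8] [33.1 50.8] 47.4
wrist 393 [616.1   9.4] [54.5 15.3] 87.6
xyz [-1.8  0.1 86.1] twist 0.0
```

Call:
apply_moves(motion=[{"xyz": [-1, 0.5, 25], "twist": 0, "jaw": 1}, {"xyz": [-1, 0.5, 50], "twist": 0, "jaw": 1}, {"xyz": [-1, 0.5, 70], "twist": 0, "jaw": 1}, {"xyz": [-1, 0.5, 84], "twist": 0, "jaw": 1}, {"xyz": [-1, 0.5, 86], "twist": 0, "jaw": 1}])

```text
time: 49.78
ee_pos: [0.6305, 0.0824, 0.0786]
tcp_rot: [-179.9, 0.0, 87.7]
wrist_force: [0.6, -1.1, 0.3]
opening: 0.0855
grasp_force: 0.0
```

Call:
apply_moves(motion=[{"xyz": [0, 0, 0], "twist": 0, "jaw": 1}, {"xyz": [0, 0, 0], "twist": 0, "jaw": -1}, {"xyz": [0, 0, 0], "twist": 0, "jaw": -1}, {"xyz": [0, 0, 0], "twist": 0, "jaw": -1}, {"xyz": [0, 0, 0], "twist": 0, "jaw": -1}], grip_force=40)

```text
time: 50.4
ee_pos: [0.6313, 0.0825, 0.0805]
tcp_rot: [179.9, -0.0, 87.7]
wrist_force: [-1.5, 0.1, 5.6]
opening: 0.0631
grasp_force: 46.3
```

```bash
python3 -c "
from h import *
e,w,o=tool();print(e,w,o['opening'],o['wrist_force'],o['grasp_force'])
plan(642.4,e[1]*1000-3.2,e[2]*1000+2,87.7)"
```

```text
[0.63127831 0.08252048 0.08048404] 87.71075691955295 0.06312070969828391 [-1.45090716  0.14904361  5.64071983] 46.30656436085701
xyz [-2.8 11.2 -2. ] twist 0.0
```

Now I'll lift 3 mm, shift, set down, release and rise.

Call:
apply_moves(motion=[{"xyz": [0, 0, -2], "twist": 0, "jaw": -1}, {"xyz": [-0.5, 2, -4], "twist": 0, "jaw": -1}, {"xyz": [-1.5, 6, -4], "twist": 0, "jaw": -1}, {"xyz": [-3, 10, -4], "twist": 0, "jaw": -1}, {"xyz": [-3, 11.2, -4], "twist": 0, "jaw": -1}])

```text
time: 51.02
ee_pos: [0.6422, 0.0787, 0.0829]
tcp_rot: [-180.0, 0.0, 87.7]
wrist_force: [-0.1, -0.2, -4.3]
opening: 0.0631
grasp_force: 45.1
```

Call:
apply_moves(motion=[{"xyz": [0, 0, 0], "twist": 0, "jaw": -1}, {"xyz": [0, 0, 1.5], "twist": 0, "jaw": -1}, {"xyz": [0, 0, 3], "twist": 0, "jaw": -1}, {"xyz": [0, 0, 4], "twist": 0, "jaw": -1}, {"xyz": [0, 0, 4], "twist": 0, "jaw": -1}])

```text
time: 51.65
ee_pos: [0.6418, 0.079, 0.0805]
tcp_rot: [180.0, -0.0, 87.7]
wrist_force: [-4.8, 0.5, 5.0]
opening: 0.063
grasp_force: 46.1
```

```bash
python3 -c "
from h import *
e,w,o=tool();print(e,w,o['opening'],o['wrist_force'],o['grasp_force'])
plan(642.4,79.3,80.5,87.7)"
```

```text
[0.64183451 0.07898638 0.08049457] 87.71078625139542 0.06295334021287129 [-4.77887262  0.49544666  5.04582571] 46.10819108784199
xyz [ 0.3  0.6 -0. ] twist 0.0
```

Call:
apply_moves(motion=[{"xyz": [0, 0, 0], "twist": 0, "jaw": 1}, {"xyz": [0, 0, 0], "twist": 0, "jaw": 1}, {"xyz": [0, 0, 0], "twist": 0, "jaw": 1}, {"xyz": [0, 0, -30], "twist": 0, "jaw": 1}, {"xyz": [0, 0, -60], "twist": 0, "jaw": 1}])

```text
time: 52.28
ee_pos: [0.6418, 0.0789, 0.1397]
tcp_rot: [-180.0, 0.0, 87.7]
wrist_force: [1.0, 2.0, -0.1]
opening: 0.0855
grasp_force: 0.0
```

Call:
apply_moves(motion=[{"xyz": [0, 0, -50], "twist": 0, "jaw": 1}, {"xyz": [0, 0, -100], "twist": 0, "jaw": 1}, {"xyz": [20, -50, -110], "twist": 0, "jaw": 1}, {"xyz": [60, -90, -110], "twist": 0, "jaw": 1}, {"xyz": [105, -125, -110], "twist": 0, "jaw": 1}])

```text
time: 52.9
ee_pos: [0.5202, 0.1895, 0.2497]
tcp_rot: [179.9, -0.0, 87.6]
wrist_force: [0.0, 0.2, 0.6]
opening: 0.0852
grasp_force: 0.0
```

Call:
apply_moves(motion=[{"xyz": [50, 0, 0], "twist": 0.1, "jaw": 0.0}, {"xyz": [100, 0, 0], "twist": 0.2, "jaw": 0.0}, {"xyz": [100, 0, 0], "twist": 0.2, "jaw": 0.0}, {"xyz": [100, 0, 0], "twist": 0.2, "jaw": 0.0}])

```text
time: 53.4
ee_pos: [0.5252, 0.2887, 0.2491]
tcp_rot: [-180.0, 0.0, 76.3]
wrist_force: [0.1, -0.7, -0.3]
opening: 0.0426
grasp_force: 0.0
```

```bash
python3 pots.py;python3 chk.py; python3 - <<'E'
from h import *
for n in('top','wrist'):
    im,d,p,W=get(n)
    for c,a,P in comps(n,W,.084,.099,40):
        r=cv2.minAreaRect((P[:,:2]*1000).astype(np.float32))
        if r[0][1]>320 and r[0][1]<450: print('grip',n,a,r,np.median(P[:,2]))
cv2.imwrite('pics/w5.png',im[:,:,::-1])
plan(524,380,130,165); plan(524,380,130,-15)
print(tool()[2]['q'],tool()[2]['opening'])
E
```

```text
[0.52521179 0.28868732 0.24913793] 76.31687675512421 53.4
top 246 pot 642.6 77.9 r 28.9 top z 0.1292
top 219 pot 640.2 7.7 r 28.6 top z 0.1298
top 218 pot 637.5 -64.5 r 28.1 top z 0.1309
top 197 pot 634.1 -138.4 r 27.9 top z 0.1304
scene 979 pot 646.2 -27.2 r 132.5 top z 0.1261
wrist 98 pot 649.1 104.9 r 5.7 top z 0.1261
wrist 252 pot 637.7 38.1 r 50.9 top z 0.1263
[0.52546657 0.28779599 0.24955579] 76.19947157197012 0.04274279433216035 [0.10997073 0.63243148 0.31666412] 53.55
top 146 [642.2  77.9] [66.3 63.9] 88.0
top 162 [640.    7.3] [66.1 65.2] 88.2
top 80 [636.8 -83.4] [29.4 65.7] 86.1
top 159 [ 634.4 -139. ] [65.3 64.4] 0.4
wrist 199 [672.2 293. ] [53.  20.2] 65.7
wrist 199 [613.5  50.3] [16.8 54.7] 13.8
grip wrist 874 ((525.2264404296875, 380.74114990234375), (14.343690872192383, 52.157779693603516), 76.11434936523438) 0.09162755906283798
xyz [ 88.9 -23.3 119.5] twist -1.55
xyz [ 88.9 -23.3 119.5] twist 1.592
[ 2.87378784e+01  1.19571951e+01  1.80359115e+01  9.60591333e+01
 -1.18148497e-03  1.32540226e+02] 0.04289621941522177
```

View pics/w5.png

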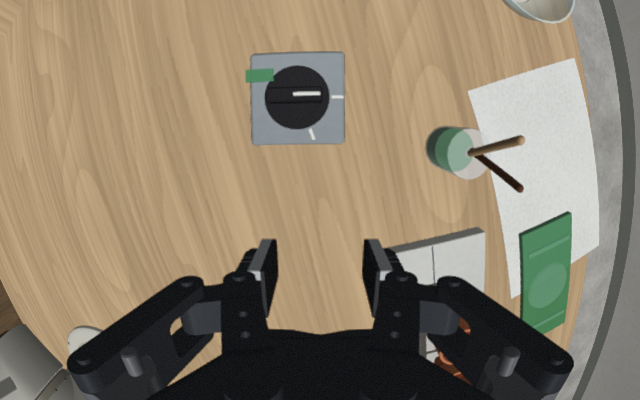

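The row is restored: the mould is now at (642, 78), all four pot rims are at 126 mm and everything is loaded. The wrist view shows the timer bar at (297,95), at rest with its mark to the right; clockwise runs down to the mark at (312,134).

Call:
apply_moves(motion=[{"xyz": [18, -5, 0], "twist": -0.18, "jaw": 0.2}, {"xyz": [36, -9, 10], "twist": -0.36, "jaw": 0.2}, {"xyz": [54, -14, 30], "twist": -0.54, "jaw": 0.2}, {"xyz": [72, -18, 50], "twist": -0.72, "jaw": 0.2}, {"xyz": [89.5, -22.7, 70], "twist": -0.9, "jaw": 0.2}])

```text
time: 54.38
ee_pos: [0.5246, 0.3814, 0.1787]
tcp_rot: [180.0, 0.0, 128.1]
wrist_force: [0.0, -0.3, 0.2]
opening: 0.0512
grasp_force: 0.0
```

Call:
apply_moves(motion=[{"xyz": [0, 0, 0], "twist": -0.18, "jaw": 0.2}, {"xyz": [0, 0, 0], "twist": -0.36, "jaw": 0.2}, {"xyz": [0, 0, 0], "twist": -0.54, "jaw": 0.2}, {"xyz": [0, 0, 0], "twist": -0.668, "jaw": 0.2}, {"xyz": [0, 0, 0], "twist": -0.668, "jaw": 0.2}])

```text
time: 55.0
ee_pos: [0.5246, 0.3808, 0.1794]
tcp_rot: [180.0, 0.0, 166.0]
wrist_force: [-0.5, 0.6, -0.3]
opening: 0.0511
grasp_force: 0.0
```

Call:
apply_moves(motion=[{"xyz": [0, 0, 0], "twist": 0, "jaw": 0.2}, {"xyz": [0, 0, 0], "twist": 0, "jaw": 0.2}])

```text
time: 55.25
ee_pos: [0.5245, 0.381, 0.1793]
tcp_rot: [180.0, -0.0, 166.0]
wrist_force: [-0.5, -0.4, -0.6]
opening: 0.0515
grasp_force: 0.0
```

```bash
python3 - <<'E'
from h import *
e,w,o=tool();print(e,w,o['opening'],o['q'])
im,d,p,W=get('wrist')
for c,a,P in comps('wrist',W,.086,.099,40):
    r=cv2.minAreaRect((P[:,:2]*1000).astype(np.float32))
    if r[0][1]>320 and r[0][1]<450: print('grip',a,r,np.median(P[:,2]))
plan(524.9,380.6,83,166.1)
E
```

```text
[0.52449618 0.38104606 0.17929621] 165.99004804520166 0.05152354119169308 [3.59982401e+01 1.79144744e+01 1.74467857e+01 8.95322152e+01
 3.27140672e-04 5.00081920e+01]
grip 1280 ((524.628662109375, 380.8231506347656), (13.132829666137695, 52.24443054199219), 76.40402221679688) 0.0917956334333733
xyz [-0.5 -0.4 96.3] twist -0.001
```

Call:
apply_moves(motion=[{"xyz": [0, 0, 25], "twist": 0, "jaw": 0.2}, {"xyz": [0, 0, 50], "twist": 0, "jaw": 0.2}, {"xyz": [0, 0, 75], "twist": 0, "jaw": 0.2}, {"xyz": [0, 0, 92], "twist": 0, "jaw": 0.2}, {"xyz": [0, 0, 96], "twist": 0, "jaw": 0.2}])

```text
time: 55.92
ee_pos: [0.5241, 0.3809, 0.0822]
tcp_rot: [-179.9, -0.1, 166.1]
wrist_force: [1.0, -0.7, 0.4]
opening: 0.0512
grasp_force: 0.0
```

Call:
apply_moves(motion=[{"xyz": [0, 0, 0], "twist": 0, "jaw": 0.2}, {"xyz": [0, 0, 0], "twist": 0, "jaw": -1}, {"xyz": [0, 0, 0], "twist": 0, "jaw": -1}, {"xyz": [0, 0, 0], "twist": 0, "jaw": -1}, {"xyz": [0, 0, 0], "twist": 0, "jaw": -1}], grip_force=50)

```text
time: 56.55
ee_pos: [0.5248, 0.3813, 0.0842]
tcp_rot: [179.9, 0.1, 166.1]
wrist_force: [-0.4, -0.8, 5.8]
opening: 0.0132
grasp_force: 49.3
```

Call:
apply_moves(motion=[{"xyz": [0, 0, 0], "twist": 0, "jaw": -1}, {"xyz": [0, 0, 0], "twist": 0, "jaw": -1}])

```text
time: 56.8
ee_pos: [0.5248, 0.3813, 0.0842]
tcp_rot: [179.9, 0.1, 166.1]
wrist_force: [0.3, -1.0, 5.7]
opening: 0.0132
grasp_force: 49.3
```

```bash
python3 -c "
from h import *
e,w,o=tool();print(e,w,o['opening'],o['wrist_force'],o['torque'],o['grasp_force'])"
```

```text
[0.52476863 0.3813491  0.084244  ] 166.0897374564993 0.013165414049309342 [ 0.29355578 -0.95392129  5.69822415] [-0.11950278  0.12800487 -0.01120698] 49.319263100624084
```

Gripped. Now I'll turn clockwise (positive twist).

Call:
apply_moves(motion=[{"xyz": [0, 0, 0], "twist": 0.17, "jaw": -1}, {"xyz": [0, 0, 0], "twist": 0.34, "jaw": -1}, {"xyz": [0, 0, 0], "twist": 0.51, "jaw": -1}, {"xyz": [0, 0, 0], "twist": 0.68, "jaw": -1}, {"xyz": [0, 0, 0], "twist": 0.85, "jaw": -1}])

```text
time: 57.42
ee_pos: [0.5242, 0.3806, 0.0842]
tcp_rot: [-180.0, 0.0, 117.1]
wrist_force: [-3.9, -4.5, 7.8]
opening: 0.013
grasp_force: 49.9
```

Call:
apply_moves(motion=[{"xyz": [0, 0, 0], "twist": 0.15, "jaw": -1}, {"xyz": [0, 0, 0], "twist": 0.28, "jaw": -1}, {"xyz": [0, 0, 0], "twist": 0.35, "jaw": -1}, {"xyz": [0, 0, 0], "twist": 0.37, "jaw": -1}, {"xyz": [0, 0, 0], "twist": 0.37, "jaw": -1}])

```text
time: 58.05
ee_pos: [0.5239, 0.3805, 0.0842]
tcp_rot: [-180.0, 0.1, 96.2]
wrist_force: [-5.9, -4.7, 8.9]
opening: 0.013
grasp_force: 51.7
```

```bash
python3 - <<'E'
from h import *
e,w,o=tool();print(e,w,o['opening'],o['wrist_force'],o['torque'],o['grasp_force'])
im,d,p,W=get('wrist')
cv2.imwrite('pics/w6.png',im[:,:,::-1])
E
```

```text
[0.52390881 0.38050625 0.08419677] 96.22332229201034 0.01302824907204394 [-5.94143532 -4.68444026  8.88661131] [-1.06132697  1.13928932  0.72326684] 51.713093519210815
```

View pics/w6.png

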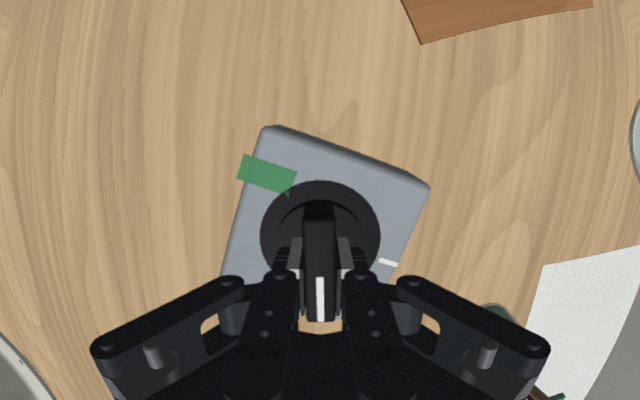

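The bar (320,250) turned with the fingers through 1.22 rad, and the wrist torque of 0.72 N m is well above the spring's 0.12, so it is at the stop. I'll hold about a second, release, wait and rise.

Call:
apply_moves(motion=[{"xyz": [0, 0, 0], "twist": 0, "jaw": -1}, {"xyz": [0, 0, 0], "twist": 0, "jaw": -1}, {"xyz": [0, 0, 0], "twist": 0, "jaw": -1}, {"xyz": [0, 0, 0], "twist": 0, "jaw": -1}, {"xyz": [0, 0, 0], "twist": 0, "jaw": -1}])

```text
time: 58.72
ee_pos: [0.5239, 0.3805, 0.0842]
tcp_rot: [-180.0, 0.1, 96.2]
wrist_force: [-4.8, -5.0, 9.9]
opening: 0.013
grasp_force: 51.7
```

Call:
apply_moves(motion=[{"xyz": [0, 0, 0], "twist": 0, "jaw": -1}, {"xyz": [0, 0, 0], "twist": 0, "jaw": -1}, {"xyz": [0, 0, 0], "twist": 0, "jaw": 1}, {"xyz": [0, 0, 0], "twist": 0, "jaw": 1}, {"xyz": [0, 0, 0], "twist": 0, "jaw": 1}])

```text
time: 59.35
ee_pos: [0.5245, 0.3812, 0.0831]
tcp_rot: [-180.0, -0.0, 96.2]
wrist_force: [0.1, -0.3, 0.0]
opening: 0.067
grasp_force: 0.0
```

Call:
apply_moves(motion=[{"xyz": [0, 0, 0], "twist": 0, "jaw": 1}, {"xyz": [0, 0, -30], "twist": 0, "jaw": 1}, {"xyz": [0, 0, -70], "twist": 0, "jaw": 1}, {"xyz": [0, 0, -120], "twist": 0, "jaw": 1}, {"xyz": [0, 0, -160], "twist": 0, "jaw": 1}])

```text
time: 59.98
ee_pos: [0.5245, 0.3812, 0.2455]
tcp_rot: [179.9, -0.0, 96.2]
wrist_force: [1.0, 0.7, -0.7]
opening: 0.0854
grasp_force: 0.0
```

Call:
apply_moves(motion=[{"xyz": [-20, -50, 0], "twist": 0, "jaw": 1}, {"xyz": [-40, -100, 0], "twist": 0, "jaw": 1}, {"xyz": [-60, -150, 0], "twist": 0, "jaw": 1}, {"xyz": [-60, -150, 0], "twist": 0, "jaw": 1}, {"xyz": [-60, -150, 0], "twist": 0, "jaw": 1}])

```text
time: 60.6
ee_pos: [0.3822, 0.3056, 0.2438]
tcp_rot: [179.9, -0.0, 96.2]
wrist_force: [-0.2, 0.0, -0.0]
opening: 0.0856
grasp_force: 0.0
```

```bash
python3 pots.py;python3 chk.py; python3 - <<'E'
from h import *
for n in('top','wrist'):
    im,d,p,W=get(n)
    if n=='top': cv2.imwrite("pics/t9.png",cv2.resize(im[110:290,140:490],(800,411),interpolation=cv2.INTER_CUBIC)[:,:,::-1])
    for c,a,P in comps(n,W,.084,.099,40):
        r=cv2.minAreaRect((P[:,:2]*1000).astype(np.float32))
        if r[0][1]>320 and r[0][1]<450: print('grip',n,a,r)
E
```

```text
[0.38219522 0.3056282  0.24376705] 96.19758082901159 60.6
top 237 pot 641.7 78.2 r 28.2 top z 0.1296
top 223 pot 639.6 6.6 r 28.0 top z 0.1297
top 231 pot 637.8 -66.0 r 28.7 top z 0.1297
top 201 pot 634.5 -138.4 r 28.1 top z 0.1288
scene 963 pot 641.0 -26.5 r 133.8 top z 0.1266
wrist 742 pot 640.8 77.8 r 29.0 top z 0.1264
[0.38264338 0.30576033 0.24301626] 96.17271972778248 0.085466106914778 [-0.49878026 -0.29060727 -0.02048686] 60.75
top 147 [641.7  78.1] [66.1 63.8] 87.4
top 160 [639.5   7.2] [66. 66.] 87.7
top 146 [636.8 -65.2] [65.9 63. ] 87.2
top 169 [ 633.8 -138.9] [65.9 64.3] 0.2
wrist 243 [674.8 291.1] [55.4 26.3] 69.5
wrist 475 [626.3  75.4] [74.2 34.2] 86.4
grip top 105 ((523.7809448242188, 380.0799255371094), (16.596141815185547, 51.741851806640625), 75.93376159667969)
grip wrist 715 ((524.846923828125, 380.84747314453125), (14.90038013458252, 53.04026794433594), 74.87370300292969)
```

View pics/t9.png

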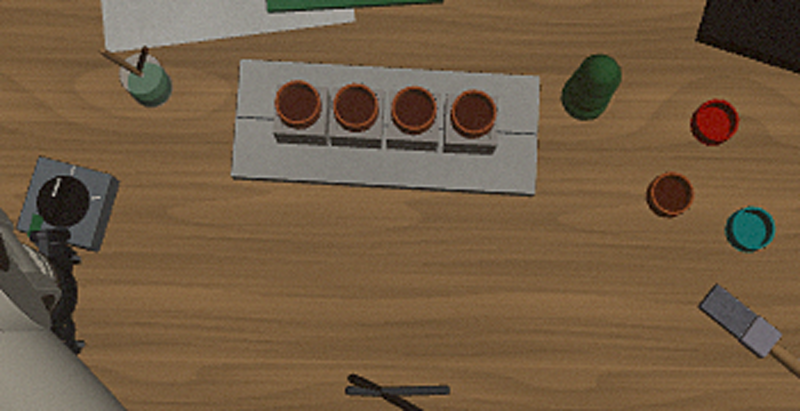

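The row is in line with all pots seated, the dial is back at rest (bar at 76°), and the spare pot, jar and figure are untouched.

```bash
python3 -c "
from workcell import bot
print(bot.job_done())"
```

```text
the job is handed in; nothing more can be done
None
```

The job is done and handed in at about 61 s: four moulds stand in a row on the scribed line with one pot seated in each, and the timer was turned to its stop, held about a second and sprang back. One mould was knocked aside during the run and I put it back. The mould at the figure end sits about 1° off square, and I left it so.

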